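Restock the pipe drawer

TASK

Pull the upper smoky drawer wide open, nearly to the end of its slide, move the red valve lever out of its cradle and lay it lengthwise on the narrow white batten on top of the drawers, and lay every straight green pipe nipple with a nut at each end in the drawer's cradle: across both raised rails, one to a notch, nuts outside the rails. Then shut the drawer fully. Leave the jar and the other things on the shelf where they are.

Things in the scene. Friction and masses are not known exactly. Their poses are not given: they have to be found in the camera images.
- unit: stacked pair of smoky plastic drawers, 346 wide (y), 215 deep (x), 190 high, fixed. Origin at the bottom centre of its front face; x points into the unit (drawers pull out along -x), y along its width, z up. A white batten stands on its top near the front. Only the upper drawer opens.
- drawer (a joint): how far the upper drawer is pulled out, m: 0 shut, 0.17 fully out
- pull (a point): middle of the upper drawer's steel bar handle, a round bar 10 in diameter and 120 long along the unit's y, 25 below the unit's top; 39 free between bar and drawer front. Axes as the unit's; moves with the drawer.
- cradle (a point): middle of the cradle in the upper drawer, at the height of the notch bottoms; axes as the unit's; moves with the drawer. Two raised white rails along y, 10 thick, at x = -36 and +36; each has five V notches at y = -116, -58, 0, 58, 116, teeth 19 high between. A seated pipe lies along x, its axis 13 above this point, nuts outside the rails (10 play either way).
- drawer_floor (a point): middle of the upper drawer's floor, 22 under point cradle; axes as the unit's; moves with the drawer. Inner faces of drawer front and back at x = -95 and +91, of its sides at y = +-159; the sides rise 48 above the floor, the front 78. With the drawer fully out this point is 75 in front of the unit's front face.
- batten (a point): middle of the top face of the narrow white batten on top of the unit: 44 wide (x), 240 long (y), 30 high above the unit's top, its near edge 18 behind the front face. Axes as the unit's.
- pipe1: one of up to five identical green PPR pipe nipples (some may be absent), 130 long: a tube 26 in diameter with a hexagonal nut (34 across flats, 14 thick) at each end; bare tube between the nuts 102 long. Origin at the middle of its axis, x along the axis. It lies on the shelf on its nuts, axis 17 above the shelf.
- pipe2: one of up to five identical green PPR pipe nipples (some may be absent), 130 long: a tube 26 in diameter with a hexagonal nut (34 across flats, 14 thick) at each end; bare tube between the nuts 102 long. Origin at the middle of its axis, x along the axis. It lies on the shelf on its nuts, axis 17 above the shelf.
- pipe3: one of up to five identical green PPR pipe nipples (some may be absent), 130 long: a tube 26 in diameter with a hexagonal nut (34 across flats, 14 thick) at each end; bare tube between the nuts 102 long. Origin at the middle of its axis, x along the axis. It lies on the shelf on its nuts, axis 17 above the shelf.
- pipe4: one of up to five identical green PPR pipe nipples (some may be absent), 130 long: a tube 26 in diameter with a hexagonal nut (34 across flats, 14 thick) at each end; bare tube between the nuts 102 long. Origin at the middle of its axis, x along the axis. It lies on the shelf on its nuts, axis 17 above the shelf.
- pipe5: one of up to five identical green PPR pipe nipples (some may be absent), 130 long: a tube 26 in diameter with a hexagonal nut (34 across flats, 14 thick) at each end; bare tube between the nuts 102 long. Origin at the middle of its axis, x along the axis. It lies on the shelf on its nuts, axis 17 above the shelf.
- lever1: red plastic valve lever (only one of lever1, lever2 is present), lying in a cradle notch in the drawer at the start: a straight bar 150 long, 18 wide, 22 high, with a round hub of diameter 32, 22 high, at its -x end, centred 70 from the bar's middle. Origin at the middle of the bar's underside, x along the bar away from the hub, z up.
- lever2: red plastic valve lever (only one of lever1, lever2 is present), lying in a cradle notch in the drawer at the start: a straight bar 150 long, 18 wide, 22 high, with a round hub of diameter 32, 22 high, at its -x end, centred 70 from the bar's middle. Origin at the middle of the bar's underside, x along the bar away from the hub, z up.
- jar: glass jar with steel lid, 60 diameter, 85 high, standing among the pipes; leave alone. Origin under its centre.
- elbow: green pipe elbow, two 55 long arms, 42 high; leave alone. Origin under its corner.
- divknob: chrome diverter knob, 68 diameter, 56 high; leave alone. Origin under its centre.
- hexkey: steel hex key lying flat, 150 by 50, 9 thick; leave alone. Origin under the middle of its long arm.
- tin: tin, 80 diameter, 100 high, right of the drawers; leave alone. Origin under its centre.

How it is judged:
By the outcome, as a careful person would: the job done as asked, in the order asked, and still so for the second after the job is handed in, with the robot touching nothing.
Of pipe1, pipe2, pipe3, pipe4, pipe5 only 3 to 5 are there at a start; the rules pass over those that are not, and their reading is None.
Of lever1, lever2 only 1 to 1 are there at a start; the rules pass over those that are not, and their reading is None.
At some moment in a run one of pipe1, pipe2, pipe3, pipe4, pipe5 may be knocked a few centimetres aside while the robot is not near it.
Once in a run the grip may slacken for a moment while it holds something.
It also fails if it takes over 210 s, if anything falls off the work surface, if the arm or the gripper's body presses on something with over 40 N, if the wrist force passes 120 N, or if a joint passes its speed limit or range.

ROBOT

A 7-joint arm with a two-finger parallel gripper is mounted at the origin on the work surface. World frame = base frame: x ahead of the robot, y to its left, z up, the work surface at z = 0. Lengths are in m, angles in rad, forces in N, time in s.
With the tool pointing down it reaches from about 0.35 to 0.9 m from the base axis. Payload 8.1 kg.
Tool frame: the origin (TCP) lies at the very end of the fingers, on their centre line; the grasp point (between the pads) lies 19 mm behind it; z points along the fingers, y is the line along which they close (so a half turn about z gives the same grasp; the last joint's range is limited). The gripper opens to 85 mm and grips with 20 to 120 N. Pads are 22 mm wide; open, the fingers measure 114 mm over their backs; the gripper's body (76 mm by 85 mm) begins 54 mm behind the grasp point. The pads swing forward as they close: fully open they stand 13 mm farther back than shut.
Start: joints at [-1.229, 0.434, 0.025, 1.573, -0.012, 1.134, -0.075], TCP at [0.269, 0.564, 0.231] pointing down, gripper open.
Joint ranges: [-2.62, 2.62], [-0.44, 2.09], [-1.27, 1.32], [0.08, 2.57], [-1.32, 4.46], [0.12, 2], [-2.74, 2.74]. Speed limits (rad/s): [2.22, 2.22, 3.01, 3.01, 3.14, 3.14, 3.14].

INTERFACE

Orientations are given as a unit quaternion [x, y, z, w].
In Python, from bench import get_state, cams, r gives the robot as it stands. The module is installed in compiled form; this text tells all that it offers.
- The arm moves only by the tool apply_moves, never from a script. Its argument "moves" is a list of rows, each a list of 7 numbers: the closure, from -1 (fully open) to 1 (shut), then the shift along the tool's x, y, z scaled (see below), then the turn, a rotation vector about the tool's x, y, z scaled (see below). A call has 1 to 12 rows; each row shifts and turns the commanded pose from where the row before left it, along the tool's axes as they then stand; what a row does not reach is not made up. The controller multiplies each number of a shift by 0.025 m and each number of a turn by 0.1 rad. A row lasts 1/8 s, in which the tool goes at most 62.5 mm and 10.7 degrees, less where a joint would pass 70% of its speed; a pose out of reach is approached as far as the arm can. A call with a number of a shift or a turn outside -1 to 1 is refused whole. A call with a gripper value outside its range is refused whole. The fingers move at their own pace and stop on an object; "newtons" is the grip in N (left out, the last holds). Time passes only in rows, so rows that do not move let the fingers close. It gives the time, the measured TCP pose, the force, the opening and the grip force at its end, in the units of the state.
- get_state(): the state, without advancing time (a new reading comes with each control period).
- cams.snapshot(name): name is "scene" or "top"; returns the picture (480x640x3 uint8, red, green, blue); there is no depth.
- cams.camera_params(name): a dict with "K" (3x3 intrinsics, pixels), "cam_to_world" (4x4, takes a point from camera to world coordinates). Camera axes: x right, y down, z forward; pixel columns grow to the right and rows downward; lengths in m; the calibration is good to about 2 mm. A picture is of the moment at which its call begins. camera_params takes no time and is no camera call.
- r.job_done(): hands the job in; it is judged then, once.
The state is a dict: "time": time; "q": joint angles; "dq": joint speeds; "joint_torque": joint torques, N m; "eef_pos": TCP position; "tcp_rot": TCP orientation; "ft_force": force on the tool from outside, world axes, zero at the start; "ft_torque": the same for the moment, N m; "gripper_width": finger opening in m; "grip_force": force on a finger pad.
Only numpy, scipy, OpenCV 4.12 (cv2) and the standard library are available. Lean on these libraries where they do the work, as an engineer would, in place of code of your own. Each camera call takes 0.05 s, during which the arm holds its last target. There are 200 camera calls.

## Working session

There is one attempt and no reset: what is moved stays moved. The work goes in short steps, Python scripts to look and compute and a tool call to move; the robot and the scene stay as the last step left them, time stands still between calls to the robot, and variables do not carry over. Pictures are saved under pics/ and viewed, at most 14 in all, crops included, and the job is handed in when it is done.

Besides the shell and the picture viewer there is one more tool, called as name(argument=value, ...) on one line, values as JSON. apply_moves: Moves the arm, as the interface text tells. Its arguments: {"type":"object","properties":{"moves":{"type":"array","items":{"type":"array","items":{"type":"number","minimum":-1,"maximum":1}}},"newtons":{"type":"number"}},"required":["moves"]}

```bash
mkdir -p pics; python3 - <<'E'
from bench import get_state,cams,r
import cv2
s=get_state();print(s)
for n in("scene","top"):
    cv2.imwrite(f"pics/{n}0.png",cams.snapshot(n)[:,:,::-1]);p=cams.camera_params(n);print(p)
E
```

```text
{'time': 0.0, 'q': array([-1.22855729,  0.43526508,  0.02496743,  1.57406379, -0.0116302 ,
        1.13400653, -0.07507892]), 'dq': array([-6.93043958e-04, -9.99120824e-05, -2.76009604e-04, -3.62701594e-04,
       -1.04423890e-04, -1.08169796e-03,  1.45370412e-03]), 'joint_torque': array([-3.28176066e-04, -6.70463848e+01,  1.02494571e+00, -3.16218209e+01,
        1.56052230e-02,  1.24427563e-02,  1.42187378e-05]), 'eef_pos': array([0.26877146, 0.56371141, 0.23051263]), 'tcp_rot': array([ 2.20617498e-01,  9.75360078e-01, -7.89866788e-04, -1.19138666e-04]), 'ft_force': array([-1.00430507,  0.02350613,  1.24664477]), 'ft_torque': array([0.03930793, 0.01078088, 0.00715795]), 'grip_force': 0.0, 'gripper_width': 0.08538720059166084}
{'K': array([[533.93325639,   0.        , 310.17194032],
       [  0.        , 533.93325639, 238.49968572],
       [  0.        ,   0.        ,   1.        ]]), 'cam_to_world': array([[-0.75243496,  0.35469991, -0.55500415,  1.2479329 ],
       [ 0.65846301,  0.42601667, -0.62043232,  0.64880194],
       [ 0.01637373, -0.83228467, -0.55410661,  0.82707462],
       [ 0.        ,  0.        ,  0.        ,  1.        ]])}
{'K': array([[507.71171892,   0.        , 313.70862513],
       [  0.        , 507.71171892, 237.8957345 ],
       [  0.        ,   0.        ,   1.        ]]), 'cam_to_world': array([[ 0.02471601, -0.99425153,  0.10417778,  0.44076054],
       [-0.99959957, -0.02314294,  0.0162819 , -0.10034057],
       [-0.01377732, -0.10453849, -0.99442541,  1.37441873],
       [ 0.        ,  0.        ,  0.        ,  1.        ]])}
```

View pics/scene0.png

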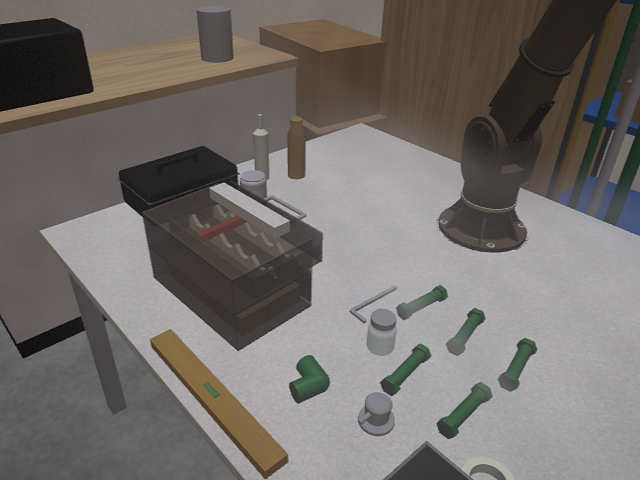

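View pics/top0.png

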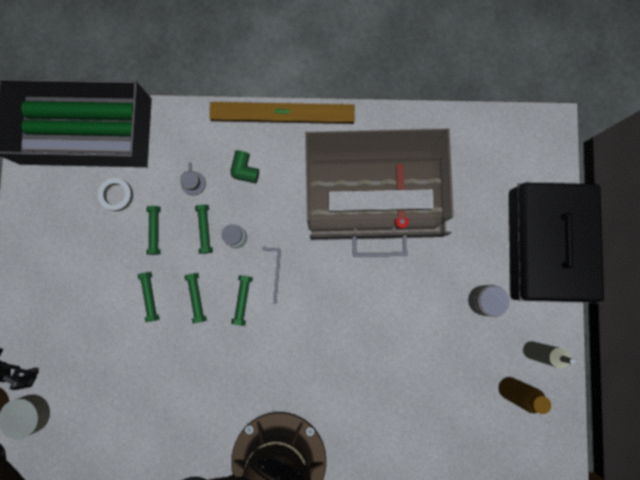

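```bash
cat > h.py <<'E'
import numpy as np,cv2
from bench import get_state,cams,r
def px2w(cam,uv,z):
    p=cams.camera_params(cam);T=p["cam_to_world"];d=T[:3,:3]@np.linalg.inv(p["K"])@np.array([uv[0],uv[1],1.])
    return T[:3,3]+d*(z-T[2,3])/d[2]
def w2px(cam,P):
    p=cams.camera_params(cam);T=p["cam_to_world"];c=T[:3,:3].T@(np.asarray(P)-T[:3,3]);u=p["K"]@c;return u[:2]/u[2]
def blobs(mask,amin):
    n,l,st,c=cv2.connectedComponentsWithStats(mask.astype(np.uint8))
    return [np.argwhere(l==i)[:,::-1].astype(np.float32) for i in range(1,n) if st[i,4]>amin]
def green(im):
    f=im.astype(int);return (f[:,:,1]>f[:,:,0]+18)&(f[:,:,1]>f[:,:,2]+8)
def pipes(im):
    out=[]
    for b in blobs(green(im),150):
        (cx,cy),(w,h),a=cv2.minAreaRect(b)
        if not(2.2<max(w,h)/min(w,h)<7): continue
        box=cv2.boxPoints(((cx,cy),(w,h),a))
        if np.linalg.norm(box[0]-box[1])<np.linalg.norm(box[1]-box[2]): e=(box[0]+box[1])/2,(box[2]+box[3])/2
        else: e=(box[1]+box[2])/2,(box[0]+box[3])/2
        A,B=[px2w("top",q,.017) for q in e]
        out.append((np.round((A+B)[:2]/2,4),round(float(np.degrees(np.arctan2((B-A)[1],(B-A)[0]))%180),1),round(float(np.linalg.norm(B-A)),3),(round(cx),round(cy))))
    return out
E
python3 - <<'E'
from h import *
im=cams.snapshot("top")
for p in pipes(im): print(p)
f=im.astype(int)
red=(f[:,:,0]>f[:,:,1]+50)
for b in blobs(red,30): print("red",cv2.minAreaRect(b))
wh=(f.min(2)>150);wh[:180]=0;wh[215:]=0;wh[:,:325]=0;wh[:,438:]=0
for b in blobs(wh,300):
    R=cv2.minAreaRect(b);print("batten",R);P=np.array([px2w("top",q,.22) for q in cv2.boxPoints(R)]);print(P.round(4),P.mean(0))
cv2.imwrite("pics/c1.png",cv2.resize(im[115:275,290:470],None,fx=4,fy=3.7,interpolation=cv2.INTER_CUBIC)[:600,:,::-1])
E
```

```text
(array([0.9258, 0.5906]), 89.8, 0.311, (76, 110))
(array([0.5974, 0.3572]), 3.3, 0.131, (153, 229))
(array([0.6032, 0.2204]), 6.8, 0.132, (203, 228))
(array([0.416 , 0.3602]), 13.1, 0.132, (148, 296))
(array([0.4166, 0.2341]), 13.2, 0.132, (195, 297))
(array([0.4121, 0.1094]), 173.3, 0.133, (242, 300))
red ((400.0, 176.0), (22.0, 4.0), 90.0)
red ((401.27044677734375, 221.02456665039062), (13.95602035522461, 12.931726455688477), 50.19443130493164)
```

View pics/c1.png

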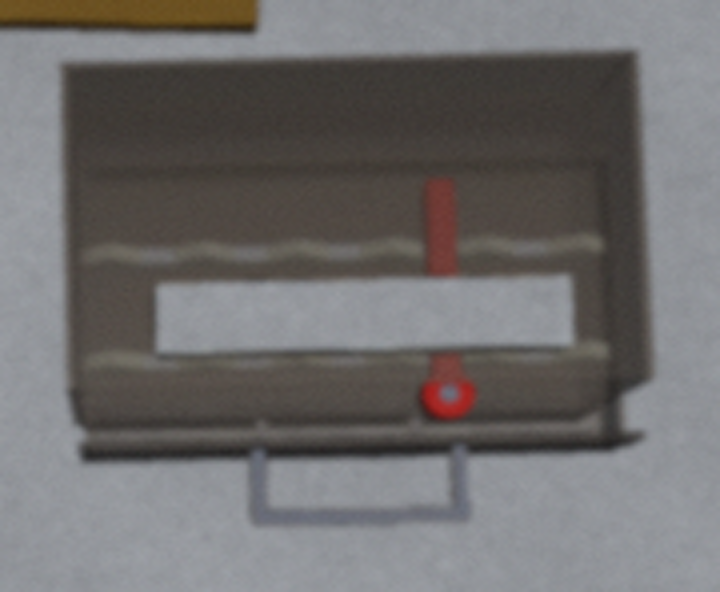

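```bash
python3 - <<'E'
from h import *
im=cams.snapshot("top");sc=cams.snapshot("scene")
g=cv2.cvtColor(im,cv2.COLOR_RGB2GRAY)
m=np.zeros_like(g);m[184:216,322:440]=g[184:216,322:440]>125
b=max(blobs(m,300),key=len);R=cv2.minAreaRect(b);print(R)
P=np.array([px2w("top",q,.22) for q in cv2.boxPoints(R)]);print(P.round(4));c=P.mean(0);print("batten",c)
for q in [(353,254.7),(406.3,254.2),(379.6,254.5)]: print("bar",px2w("top",q,.165).round(4))
for z in(.085,): print("jar",px2w("top",(233.5,234.5),z))
P=px2w("top",(379.6,254.5),.165);print("bar in scene",w2px("scene",P), "batten",w2px("scene",c))
print("hub top, z=.14/.16",px2w("top",(401.3,221),.14),px2w("top",(401.3,221),.16))
cv2.imwrite("pics/c2.png",cv2.resize(sc[140:320,130:340],None,fx=3.8,fy=3.3,interpolation=cv2.INTER_CUBIC)[:600,:,::-1])
E
```

```text
((380.49462890625, 199.2301025390625), (18.19635772705078, 103.3193359375), 88.85424041748047)
[[ 0.6709 -0.1133  0.22  ]
 [ 0.681  -0.3509  0.22  ]
 [ 0.6386 -0.3517  0.22  ]
 [ 0.6285 -0.115   0.22  ]]
batten [ 0.65473223 -0.23271458  0.22      ]
bar [ 0.5294 -0.1752  0.165 ]
bar [ 0.5336 -0.302   0.165 ]
bar [ 0.5313 -0.2385  0.165 ]
jar [0.57980402 0.12639079 0.085     ]
bar in scene [287.4696908 205.5520977] batten [246.74414178 202.96822598]
hub top, z=.14/.16 [ 0.61664054 -0.29345951  0.14      ] [ 0.61379094 -0.29033061  0.16      ]
```

View pics/c2.png

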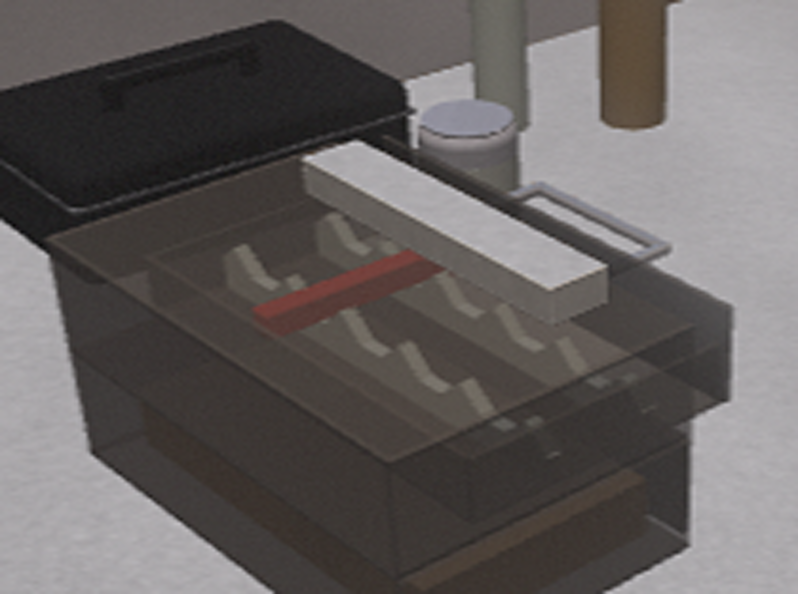

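```bash
cat >> h.py <<'E'
from scipy.spatial.transform import Rotation as Ro
def down(a):
    a=np.radians(a);y=np.array([np.cos(a),np.sin(a),0]);z=np.array([0,0,-1.]);return Ro.from_matrix(np.c_[np.cross(y,z),y,z])
def plan(wps,step=.0245,pos=None,rot=None):
    """wps: (x,y,z,yaw,closure,[hold rows])"""
    s=get_state();p=np.array(s["eef_pos"] if pos is None else pos);R=Ro.from_quat(s["tcp_rot"]) if rot is None else rot
    print("now",p.round(4),"yaw",np.degrees(np.arctan2(R.as_matrix()[1,1],R.as_matrix()[0,1])).round(1),"t",s["time"])
    rows=[]
    for w in wps:
        T=np.array(w[:3]);Q=down(w[3]);p0=p.copy();R0=R;dv=(R0.inv()*Q).as_rotvec()
        n=max(1,int(np.ceil(max(np.linalg.norm(T-p0)/step,np.linalg.norm(dv)/.098))))
        for k in range(1,n+1):
            tp=p0+(T-p0)*k/n;tr=R0*Ro.from_rotvec(dv*k/n)
            sh=np.clip(np.round(R.inv().apply(tp-p)/.025,2),-1,1);tu=np.clip(np.round((R.inv()*tr).as_rotvec()/.1,2),-1,1)
            rows.append([w[4],*sh,*tu]);p=p+R.apply(sh*.025);R=R*Ro.from_rotvec(tu*.1)
        for _ in range(w[5] if len(w)>5 else 0): rows.append([w[4],0,0,0,0,0,0])
    for i in range(0,len(rows),12): print(str([[float(v)+0. if v%1 else int(v) for v in r_] for r_ in rows[i:i+12]]).replace(" ",""))
E
python3 - <<'E'
from h import *
plan([(.53,-.238,.235,2.2,.3),(.531,-.238,.147,2.2,.3,2)])
E
```

```text
now [0.2689 0.564  0.2309] yaw 64.5 t 0.25
[[0.3,-0.66,-0.7,0,0,0,0.31],[0.3,-0.69,-0.68,-0.01,0,0,0.31],[0.3,-0.7,-0.65,0,0,0,0.31],[0.3,-0.73,-0.64,-0.01,0,0,0.31],[0.3,-0.75,-0.61,0,0,0,0.31],[0.3,-0.76,-0.59,0,0,0,0.31],[0.3,-0.78,-0.56,-0.01,0,0,0.32],[0.3,-0.8,-0.54,0,0,0,0.31],[0.3,-0.82,-0.51,-0.01,0,0,0.31],[0.3,-0.83,-0.49,0,0,0,0.31],[0.3,-0.84,-0.46,0,0,0,0.31],[0.3,-0.86,-0.44,-0.01,0,0,0.31]]
[[0.3,-0.88,-0.41,0,0,0,0.31],[0.3,-0.88,-0.38,-0.01,0,0,0.31],[0.3,-0.9,-0.35,0,0,0,0.31],[0.3,-0.9,-0.33,-0.01,0,0,0.31],[0.3,-0.92,-0.3,0,0,0,0.31],[0.3,-0.93,-0.27,0,0,0,0.31],[0.3,-0.93,-0.24,-0.01,0,0,0.31],[0.3,-0.94,-0.21,0,0,0,0.31],[0.3,-0.95,-0.18,-0.01,0,0,0.32],[0.3,-0.95,-0.15,0,0,0,0.31],[0.3,-0.96,-0.13,0,0,0,0.31],[0.3,-0.95,-0.09,-0.01,0,0,0.31]]
[[0.3,-0.97,-0.06,0,0,0,0.31],[0.3,-0.96,-0.03,-0.01,0,0,0.31],[0.3,-0.96,-0.01,0,0,0,0.31],[0.3,-0.97,0.03,0,0,0.01,0.31],[0.3,-0.96,0.06,-0.01,0,0,0.31],[0.3,-0.96,0.08,0,0,0,0.31],[0.3,-0.96,0.12,-0.01,0,0,0.31],[0.3,-0.95,0.15,0,0,0,0.31],[0.3,-0.95,0.17,-0.01,0,0,0.31],[0.3,-0.94,0.21,0,-0.01,0,0.31],[0.3,-0.93,0.23,-0.01,0,0,0.32],[0.3,0,0.01,0.88,0,0,0]]
[[0.3,0,0.01,0.88,0,0,0],[0.3,-0.01,0.01,0.88,0,0,0],[0.3,0,0.01,0.88,0,0,0],[0.3,0,0,0,0,0,0],[0.3,0,0,0,0,0,0]]
```

apply_moves(moves=[[0.3,-0.66,-0.7,0,0,0,0.31],[0.3,-0.69,-0.68,0,0,0,0.31],[0.3,-0.7,-0.65,0,0,0,0.31],[0.3,-0.73,-0.64,0,0,0,0.31],[0.3,-0.75,-0.61,0,0,0,0.31],[0.3,-0.76,-0.59,0,0,0,0.31],[0.3,-0.78,-0.56,0,0,0,0.32],[0.3,-0.8,-0.54,0,0,0,0.31],[0.3,-0.82,-0.51,0,0,0,0.31],[0.3,-0.83,-0.49,0,0,0,0.31],[0.3,-0.84,-0.46,0,0,0,0.31],[0.3,-0.86,-0.44,0,0,0,0.31]], newtons=60)

```text
time: 1.75
eef_pos: [0.3589, 0.2877, 0.2313]
tcp_rot: [0.399, 0.917, 0.0, 0.0]
ft_force: [0.3, -0.3, -0.1]
gripper_width: 0.03
grip_force: 0.0
```

apply_moves(moves=[[0.3,-0.88,-0.41,0,0,0,0.31],[0.3,-0.88,-0.38,0,0,0,0.31],[0.3,-0.9,-0.35,0,0,0,0.31],[0.3,-0.9,-0.33,0,0,0,0.31],[0.3,-0.92,-0.3,0,0,0,0.31],[0.3,-0.93,-0.27,0,0,0,0.31],[0.3,-0.93,-0.24,0,0,0,0.31],[0.3,-0.94,-0.21,0,0,0,0.31],[0.3,-0.95,-0.18,0,0,0,0.32],[0.3,-0.95,-0.15,0,0,0,0.31],[0.3,-0.96,-0.13,0,0,0,0.31],[0.3,-0.95,-0.09,0,0,0,0.31]])

```text
time: 3.25
eef_pos: [0.4484, 0.0128, 0.2313]
tcp_rot: [0.562, 0.827, 0.0, 0.0]
ft_force: [0.3, 0.3, -0.2]
gripper_width: 0.0299
grip_force: 0.0
```

apply_moves(moves=[[0.3,-0.97,-0.06,0,0,0,0.31],[0.3,-0.96,-0.03,0,0,0,0.31],[0.3,-0.96,0,0,0,0,0.31],[0.3,-0.97,0.03,0,0,0,0.31],[0.3,-0.96,0.06,0,0,0,0.31],[0.3,-0.96,0.08,0,0,0,0.31],[0.3,-0.96,0.12,0,0,0,0.31],[0.3,-0.95,0.15,0,0,0,0.31],[0.3,-0.95,0.17,0,0,0,0.31],[0.3,-0.94,0.21,0,0,0,0.31],[0.3,-0.93,0.23,0,0,0,0.32],[0.3,0,0,0,0,0,0]])

```text
time: 4.75
eef_pos: [0.5301, -0.2404, 0.2311]
tcp_rot: [0.695, 0.719, -0.001, 0.0]
ft_force: [0.5, 1.0, -0.6]
gripper_width: 0.0299
grip_force: 0.0
```

```bash
python3 - <<'E'
s=open('h.py').read()
i=s.index("def plan(")
open('h.py','w').write(s[:i]+'''def plan(wps,step=.0245,pos=None,rot=None):
    """wps: (x,y,z,yaw,closure,[hold rows]); turn first, then shift in equal rows"""
    s=get_state();p=np.array(s["eef_pos"] if pos is None else pos);R=Ro.from_quat(s["tcp_rot"]) if rot is None else rot
    m=R.as_matrix();print("now",p.round(4),"yaw",np.degrees(np.arctan2(m[1,1],m[0,1])).round(1),"z",m[:,2].round(3),"t",round(s["time"],2),"w",round(s["gripper_width"],4),"F",np.round(s["ft_force"],1),"g",round(s["grip_force"],1),"q7",round(s["q"][6],2))
    for w in wps:
        T=np.array(w[:3]);dv=(R.inv()*down(w[3])).as_rotvec();a=np.linalg.norm(dv)
        if a>.004:
            n=int(np.ceil(a/.1));tu=np.round(dv/n/.1,2);R=R*Ro.from_rotvec(tu*.1*n)
            print(n,"x",[w[4],0,0,0,*tu.tolist()])
        d=T-p
        if np.linalg.norm(d)>.0004:
            n=int(np.ceil(np.linalg.norm(d)/step));sh=np.round(R.inv().apply(d)/n/.025,2);p=p+R.apply(sh*.025*n)
            print(n,"x",[w[4],*sh.tolist(),0,0,0])
        if len(w)>5: print(w[5],"x hold",w[4])
''')
E
python3 - <<'E'
from h import *
plan([(.531,-.238,.236,2.2,.3),(.531,-.238,.147,2.2,.3,2)])
E
```

```text
now [ 0.5301 -0.2404  0.2311] yaw 2.0 z [-0.    -0.002 -1.   ] t 4.75 w 0.0299 F [ 0.5  1.  -0.6] g 0.0 q7 0.63
1 x [0.3, 0, 0, 0, -0.0, 0.02, -0.04]
1 x [0.3, 0.1, 0.04, -0.2, 0, 0, 0]
4 x [0.3, -0.0, 0.0, 0.89, 0, 0, 0]
2 x hold 0.3
```

apply_moves(moves=[[0.3,0.1,0.04,0,0,0,-0.04],[0.3,0,0,0.85,0,0,0],[0.3,0,0,0.85,0,0,0],[0.3,0,0,0.85,0,0,0],[0.3,0,0,0.83,0,0,0],[0.6,0,0,0,0,0,0],[1,0,0,0,0,0,0],[1,0,0,0,0,0,0],[1,0,0,0,0,0,0]], newtons=60)

```text
time: 5.88
eef_pos: [0.5313, -0.2342, 0.147]
tcp_rot: [0.692, 0.722, 0.0, -0.0]
ft_force: [-1.9, 4.2, -3.2]
gripper_width: 0.0079
grip_force: 58.6
```

apply_moves(moves=[[1,0,-0.2,0,0,0,0],[1,0,-0.4,0,0,0,0],[1,0,-0.4,0,0,0,0],[1,0,-0.4,0,0,0,0],[1,0,-0.4,0,0,0,0],[1,0,-0.4,0,0,0,0],[1,0,-0.4,0,0,0,0],[1,0,-0.4,0,0,0,0],[1,0,-0.4,0,0,0,0],[1,0,-0.4,0,0,0,0],[1,0,-0.4,0,0,0,0],[1,0,-0.4,0,0,0,0]])

```text
time: 7.38
eef_pos: [0.416, -0.2394, 0.147]
tcp_rot: [0.692, 0.722, 0.0, -0.0]
ft_force: [1.5, 5.0, -5.4]
gripper_width: 0.0075
grip_force: 58.7
```

apply_moves(moves=[[1,0,-0.2,0,0,0,0],[1,0,-0.2,0,0,0,0],[1,0,0,0,0,0,0]])

```text
time: 7.75
eef_pos: [0.4054, -0.2399, 0.1469]
tcp_rot: [0.692, 0.722, 0.0, -0.001]
ft_force: [-1.9, 5.5, -1.9]
gripper_width: 0.008
grip_force: 59.1
```

```bash
python3 - <<'E'
from h import *
im=cams.snapshot("top")
cv2.imwrite("pics/c3.png",cv2.resize(im[130:330,300:460],None,fx=4.5,fy=3,interpolation=cv2.INTER_CUBIC)[:,:,::-1])
plan([])
E
```

```text
now [ 0.4054 -0.2399  0.1469] yaw 2.4 z [-0.001  0.001 -1.   ] t 7.8 w 0.0078 F [-1.1  6.3 -0.6] g 59.1 q7 0.75
```

View pics/c3.png

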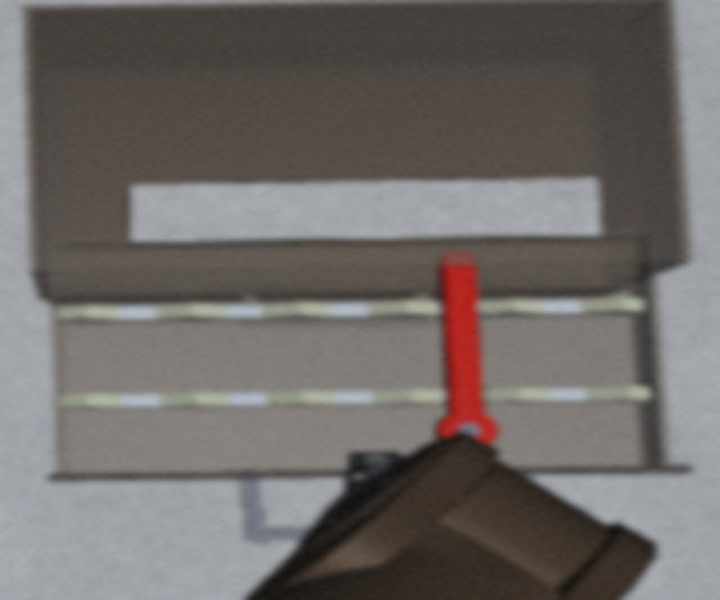

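apply_moves(moves=[[1,0,-0.12,0,0,0,0],[1,0,-0.12,0,0,0,0],[1,0,0,0,0,0,0]])

```text
time: 8.18
eef_pos: [0.3997, -0.2401, 0.1469]
tcp_rot: [0.692, 0.722, 0.0, -0.0]
ft_force: [0.0, 5.1, -2.6]
gripper_width: 0.0078
grip_force: 59.0
```

apply_moves(moves=[[1,0,-0.1,0,0,0,0],[1,0,-0.1,0,0,0,0],[1,0,0,0,0,0,0]])

```text
time: 8.55
eef_pos: [0.3948, -0.2403, 0.1469]
tcp_rot: [0.692, 0.722, 0.0, -0.0]
ft_force: [-0.2, 5.0, -2.7]
gripper_width: 0.0078
grip_force: 59.0
```

apply_moves(moves=[[1,0,-0.1,0,0,0,0],[1,0,-0.1,0,0,0,0],[1,0,0,0,0,0,0]])

```text
time: 8.93
eef_pos: [0.3937, -0.2405, 0.1471]
tcp_rot: [0.691, 0.722, 0.002, 0.002]
ft_force: [15.5, 4.3, -21.1]
gripper_width: 0.0084
grip_force: 58.5
```

apply_moves(moves=[[1,0,0.12,0,0,0,0],[0.3,0,0,0,0,0,0],[0.3,0,0,0,0,0,0],[0.3,0,0,-1,0,0,0],[0.3,0,0,-1,0,0,0],[0.3,0,0,-1,0,0,0],[0.3,0,0,-1,0,0,0],[0.3,0,0,-1,0,0,0],[0.3,0,0,-1,0,0,0],[0.3,1,0,0,0,0,0],[0.3,1,0,0,0,0,0],[0.3,1,0,0,0,0,0]])

```text
time: 10.42
eef_pos: [0.3901, -0.166, 0.2972]
tcp_rot: [0.693, 0.721, 0.0, 0.001]
ft_force: [0.4, 0.2, -0.0]
gripper_width: 0.0298
grip_force: 0.0
```

apply_moves(moves=[[0.3,1,0,0,0,0,0],[0.3,1,0,0,0,0,0],[0.3,1,0,0,0,0,0],[0.3,1,0,0,0,0,0],[0.3,1,0,0,0,0,0],[0.3,1,0,0,0,0,0],[0.3,0,0,0,0,0,0]])

```text
time: 11.3
eef_pos: [0.384, -0.0153, 0.2971]
tcp_rot: [0.691, 0.722, 0.0, 0.0]
ft_force: [0.2, 0.2, -0.0]
gripper_width: 0.03
grip_force: 0.0
```

```bash
python3 - <<'E'
from h import *
im=cams.snapshot("top");sc=cams.snapshot("scene")
plan([])
for p in pipes(im): print(p)
a=cv2.resize(im[180:290,300:460],None,fx=5,fy=5,interpolation=cv2.INTER_CUBIC)[:,:,::-1]
cv2.imwrite("pics/c4.png",a)
cv2.imwrite("pics/c5.png",cv2.resize(sc[150:320,140:360],None,fx=3.5,fy=3.5,interpolation=cv2.INTER_CUBIC)[:,:,::-1])
E
```

```text
now [ 0.3841 -0.0169  0.297 ] yaw 2.4 z [ 0.001 -0.    -1.   ] t 11.4 w 0.03 F [-0.3  0.1  0.3] g 0.0 q7 -0.08
(array([0.9256, 0.5905]), 90.0, 0.312, (76, 110))
(array([0.5974, 0.3559]), 3.3, 0.131, (154, 229))
(array([0.6034, 0.2192]), 6.8, 0.132, (204, 228))
(array([0.4164, 0.3603]), 12.7, 0.132, (148, 296))
(array([0.4163, 0.2342]), 13.2, 0.132, (195, 298))
```

View pics/c4.png

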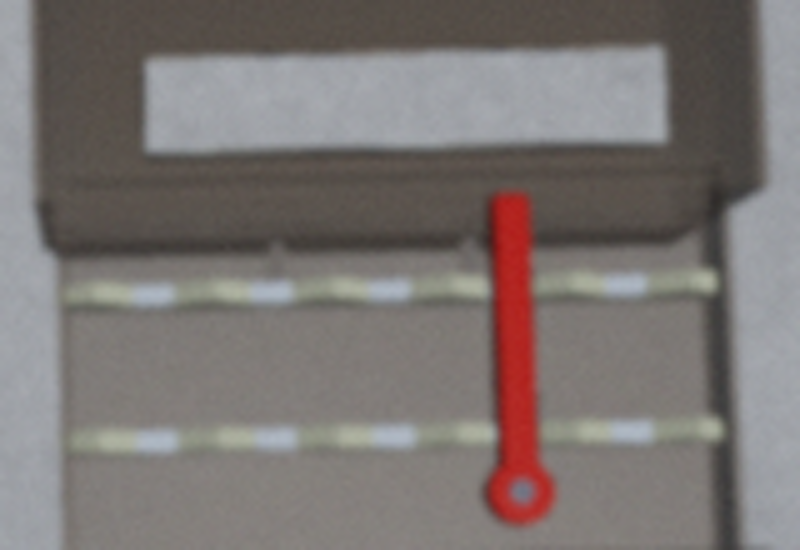

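View pics/c5.png

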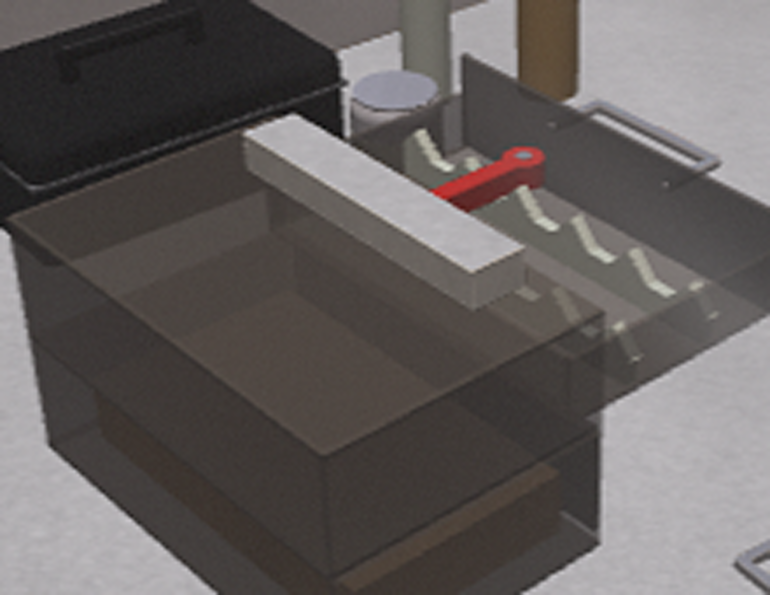

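```bash
python3 - <<'E'
from h import *
def P(n):
    p=cams.camera_params(n);return p["K"]@np.linalg.inv(p["cam_to_world"])[:3]
def tri(a,b):
    X=cv2.triangulatePoints(P("top"),P("scene"),np.array(a,float).reshape(2,1),np.array(b,float).reshape(2,1));X=(X[:3]/X[3]).ravel()
    return X.round(4),(w2px("top",X)-a).round(1)
t=lambda x,y:(x/5+300,y/5+180); s=lambda x,y:(x/3.5+140,y/3.5+150)
print("hub",tri(t(521,491),s(523,156)))
for a,b in [((392,436),(545,226)),((276,440),(606,258)),((157,441),(664,290))]: print(tri(t(*a),s(*b)))
for z in (.115,.12,.125,.13):
    F=[px2w("top",t(*q),z) for q in [(157,441),(276,440),(392,436),(632,431)]]
    B=[px2w("top",t(*q),z) for q in [(153,295),(271,292),(389,290),(626,285)]]
    ys=np.array([116,58,0,-116])/1000
    F=np.array(F);B=np.array(B)
    print(z,"mid y=0:",((F[2]+B[2])/2).round(4),"rail gap",np.linalg.norm(F.mean(0)-B.mean(0)).round(4),"span",np.linalg.norm(F[0]-F[3]).round(4), "centre fit",(((F+B)/2).mean(0)).round(4),"yaw",np.degrees(np.arctan2(-(F[0]-F[3])[0],(F[0]-F[3])[1])))
E
```

```text
hub (array([ 0.4763, -0.2992,  0.1506]), array([-0.2,  0.2]))
(array([ 0.503 , -0.2404,  0.1273]), array([ 0.1, -0.1]))
(array([ 0.4982, -0.1821,  0.1264]), array([-0.6,  0.6]))
(array([ 0.4964, -0.1238,  0.1278]), array([-0.6,  0.5]))
0.115 mid y=0: [ 0.5398 -0.2405  0.115 ] rail gap 0.0729 span 0.2349 centre fit [ 0.5391 -0.2263  0.115 ] yaw 2.5862784349234738
0.12 mid y=0: [ 0.5394 -0.2399  0.12  ] rail gap 0.0726 span 0.2339 centre fit [ 0.5387 -0.2258  0.12  ] yaw 2.5862784349234835
0.125 mid y=0: [ 0.539  -0.2393  0.125 ] rail gap 0.0724 span 0.233 centre fit [ 0.5383 -0.2253  0.125 ] yaw 2.58627843492348
0.13 mid y=0: [ 0.5387 -0.2388  0.13  ] rail gap 0.0721 span 0.2321 centre fit [ 0.538  -0.2248  0.13  ] yaw 2.5862784349234627
```

```bash
python3 - <<'E'
from h import *
t=lambda x,y:(x/5+300,y/5+180)
a=px2w("top",t(521,491),.1506);b=px2w("top",t(512,195),.1506);d=(b-a)[:2];L=np.linalg.norm(d);d/=L
print(a,b,L,np.degrees(np.arctan2(d[1],d[0])));m=a[:2]+.07*d;print(m)
ang=np.degrees(np.arctan2(d[1],d[0]))
plan([(m[0],m[1],.26,ang-90,.06),(m[0],m[1],.1325,ang-90,.06,1),(m[0],m[1],.1325,ang-90,1,3),(m[0],m[1],.30,ang-90,1)])
E
```

```text
[ 0.47686611 -0.29966888  0.1506    ] [ 0.62009061 -0.29443176  0.1506    ] 0.14332022044921755 2.094132277827386
[ 0.54681936 -0.29711099]
now [ 0.3841 -0.0169  0.297 ] yaw 2.4 z [ 0.001 -0.    -1.   ] t 11.4 w 0.03 F [-0.3  0.1  0.3] g 0.0 q7 -0.08
16 x [0.06, 0, 0, 0, 0.0, -0.0, 0.98]
14 x [0.06, 0.43, 0.82, 0.11, 0, 0, 0]
1 x [0.06, 0, 0, 0, 0.0, -0.01, 0.08]
6 x [0.06, -0.0, 0.0, 0.84, 0, 0, 0]
1 x hold 0.06
3 x hold 1
7 x [1, -0.0, 0.0, -0.96, 0, 0, 0]
```

apply_moves(moves=[[0.06,0,0,0,0,0,0.98],[0.06,0,0,0,0,0,0.98],[0.06,0,0,0,0,0,0.98],[0.06,0,0,0,0,0,0.98],[0.06,0,0,0,0,0,0.98],[0.06,0,0,0,0,0,0.98],[0.06,0,0,0,0,0,0.98],[0.06,0,0,0,0,0,0.98],[0.06,0,0,0,0,0,0.98],[0.06,0,0,0,0,0,0.98],[0.06,0,0,0,0,0,0.98],[0.06,0,0,0,0,0,0.98]])

```text
time: 12.9
eef_pos: [0.384, -0.0174, 0.2969]
tcp_rot: [0.977, 0.214, 0.0, 0.0]
ft_force: [0.2, -0.1, -0.7]
gripper_width: 0.04
grip_force: 0.0
```

apply_moves(moves=[[0.06,0,0,0,0,0,0.98],[0.06,0,0,0,0,0,0.98],[0.06,0,0,0,0,0,0.98],[0.06,0,0,0,0,0,0.98],[0.06,0.43,0.82,0.11,0,0,0],[0.06,0.43,0.82,0.11,0,0,0],[0.06,0.43,0.82,0.11,0,0,0],[0.06,0.43,0.82,0.11,0,0,0],[0.06,0.43,0.82,0.11,0,0,0],[0.06,0.43,0.82,0.11,0,0,0],[0.06,0.43,0.82,0.11,0,0,0],[0.06,0.43,0.82,0.11,0,0,0]])

```text
time: 14.4
eef_pos: [0.4771, -0.1783, 0.2749]
tcp_rot: [1.0, 0.021, 0.0, 0.0]
ft_force: [-0.0, 0.3, 1.2]
gripper_width: 0.0404
grip_force: 0.0
```

apply_moves(moves=[[0.06,0.43,0.82,0.11,0,0,0],[0.06,0.43,0.82,0.11,0,0,0],[0.06,0.43,0.82,0.11,0,0,0],[0.06,0.43,0.82,0.11,0,0,0],[0.06,0.43,0.82,0.11,0,0,0],[0.06,0.43,0.82,0.11,0,0,0],[0.06,0,0,0,0,0,0.08],[0.06,0,0,0,0,0,0]])

```text
time: 15.4
eef_pos: [0.5465, -0.2964, 0.2583]
tcp_rot: [1.0, 0.018, -0.0, 0.0]
ft_force: [0.1, -0.2, -0.8]
gripper_width: 0.0401
grip_force: 0.0
```

```bash
python3 - <<'E'
from h import *
m=(.5465,-.297);a=-87.9
plan([(*m,.26,a,.06),(*m,.1325,a,.06,1)])
im=cams.snapshot("top")
for p in pipes(im): print(p)
E
```

```text
now [ 0.5465 -0.2964  0.2583] yaw -88.0 z [-0. -0. -1.] t 15.4 w 0.0401 F [ 0.1 -0.2 -0.8] g 0.0 q7 -0.9
1 x [0.06, 0.0, 0.02, -0.07, 0, 0, 0]
6 x [0.06, 0.0, 0.0, 0.85, 0, 0, 0]
1 x hold 0.06
(array([0.9252, 0.5905]), 90.0, 0.312, (76, 110))
(array([0.5974, 0.3559]), 3.3, 0.131, (154, 229))
(array([0.6032, 0.2203]), 6.8, 0.132, (204, 228))
(array([0.429 , 0.1613]), 173.4, 0.133, (222, 293))
(array([0.4164, 0.3603]), 12.7, 0.132, (148, 296))
(array([0.4165, 0.2334]), 13.2, 0.132, (195, 297))
```

apply_moves(moves=[[0.06,0,0,0.84,0,0,0],[0.06,0,0,0.84,0,0,0],[0.06,0,0,0.84,0,0,0],[0.06,0,0,0.84,0,0,0],[0.06,0,0,0.84,0,0,0],[0.06,0,0,0.84,0,0,0],[0.06,0,0,0,0,0,0],[1,0,0,0,0,0,0],[1,0,0,0,0,0,0],[1,0,0,0,0,0,0],[1,0,0,0,0,0,0]], newtons=60)

```text
time: 16.82
eef_pos: [0.5478, -0.2962, 0.1336]
tcp_rot: [1.0, 0.018, 0.001, 0.0]
ft_force: [-1.4, 2.1, 6.8]
gripper_width: 0.0166
grip_force: 59.4
```

apply_moves(moves=[[1,0,0,-0.5,0,0,0],[1,0,0,-0.9,0,0,0],[1,0,0,-0.9,0,0,0],[1,0,0,-0.9,0,0,0],[1,0,0,-0.9,0,0,0],[1,0,0,-0.9,0,0,0],[1,0,0,-0.9,0,0,0],[1,0,0,0,0,0,0]])

```text
time: 17.82
eef_pos: [0.5478, -0.2969, 0.2821]
tcp_rot: [1.0, 0.018, 0.002, 0.001]
ft_force: [-0.2, 0.4, -0.7]
gripper_width: 0.0173
grip_force: 38.3
```

```bash
python3 - <<'E'
from h import *
b=(.6547,-.2327);a=2.4
plan([(.5465,-.29,.275,a,1),(*b,.275,a,1,1),(*b,.227,a,1)])
E
```

```text
now [ 0.5478 -0.2969  0.2821] yaw -87.9 z [ 0.004 -0.002 -1.   ] t 17.82 w 0.0173 F [-0.2  0.4 -0.7] g 38.3 q7 -0.91
16 x [1, 0, 0, 0, 0.0, -0.0, -0.99]
1 x [1, 0.28, -0.04, 0.28, 0, 0, 0]
1 x [1, 0, 0, 0, 0.03, 0.02, 0.08]
5 x [1, 0.42, 0.88, 0.0, 0, 0, 0]
1 x hold 1
2 x [1, 0.0, 0.01, 0.96, 0, 0, 0]
```

apply_moves(moves=[[1,0,0,0,0,0,-0.98],[1,0,0,0,0,0,-0.98],[1,0,0,0,0,0,-0.98],[1,0,0,0,0,0,-0.98],[1,0,0,0,0,0,-0.98],[1,0,0,0,0,0,-0.98],[1,0,0,0,0,0,-0.98],[1,0,0,0,0,0,-0.98],[1,0,0,0,0,0,-0.98],[1,0,0,0,0,0,-0.98],[1,0,0,0,0,0,-0.98],[1,0,0,0,0,0,-0.98]])

```text
time: 19.32
eef_pos: [0.5466, -0.2958, 0.2789]
tcp_rot: [0.821, 0.571, -0.0, -0.001]
ft_force: [0.5, 0.0, -0.6]
gripper_width: 0.0168
grip_force: 64.4
```

apply_moves(moves=[[1,0,0,0,0,0,-0.98],[1,0,0,0,0,0,-0.98],[1,0,0,0,0,0,-0.98],[1,0,0,0,0,0,-0.98],[1,0.4,0.9,0,0,0,0],[1,0.4,0.9,0,0,0,0],[1,0.4,0.9,0,0,0,0],[1,0.4,0.9,0,0,0,0],[1,0.4,0.9,0,0,0,0],[1,0,0,0,0,0,0]])

```text
time: 20.58
eef_pos: [0.6589, -0.2401, 0.2781]
tcp_rot: [0.694, 0.72, 0.0, -0.001]
ft_force: [-0.1, 0.0, -0.9]
gripper_width: 0.0161
grip_force: 64.4
```

```bash
python3 - <<'E'
from h import *
b=(.6547,-.2327);a=2.4
sc=cams.snapshot("scene")
cv2.imwrite("pics/c6.png",cv2.resize(sc[80:280,140:360],None,fx=3,fy=3,interpolation=cv2.INTER_CUBIC)[:,:,::-1])
plan([(*b,.282,a,1),(*b,.225,a,1)])
E
```

```text
now [ 0.6578 -0.2415  0.2784] yaw 2.0 z [-0.002  0.001 -1.   ] t 20.62 w 0.0163 F [-0.2 -0.2 -0.5] g 64.4 q7 0.39
1 x [1, 0, 0, 0, -0.02, -0.01, -0.07]
1 x [1, 0.36, -0.11, -0.14, 0, 0, 0]
3 x [1, -0.0, -0.0, 0.76, 0, 0, 0]
```

View pics/c6.png

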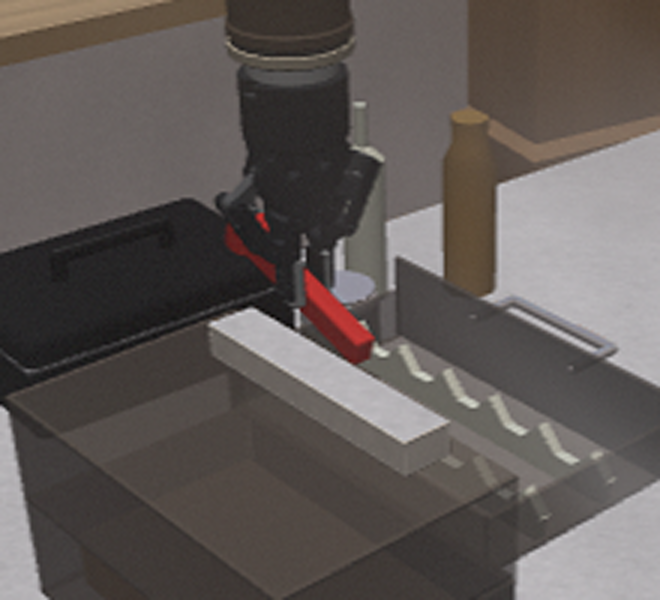

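```bash
python3 - <<'E'
from h import *
for dz in (-.005,0,.005,.01):
  for tilt in (0,-10,-20,-30):
    u=np.array([-.035*np.cos(np.radians(tilt)),np.cos(np.radians(tilt)),np.sin(np.radians(tilt))])
    c=np.array([.658,-.2415,.286+dz])
    print(dz,tilt,"tip",w2px("scene",c+.075*u).round(1),"hub",w2px("scene",c-.07*u).round(1))
sc=cams.snapshot("scene");f=sc.astype(int);m=f[:,:,0]>f[:,:,1]+50
for b in blobs(m,20): print(len(b),cv2.minAreaRect(b),b[b[:,0].argmax()],b[b[:,0].argmin()],b[b[:,1].argmax()],b[b[:,1].argmin()])
im=cams.snapshot("top");f=im.astype(int);m=f[:,:,0]>f[:,:,1]+50
for b in blobs(m,20): print(len(b),cv2.minAreaRect(b),b[b[:,0].argmax()],b[b[:,0].argmin()])
E
```

```text
-0.005 0 tip [263.3 190.1] hub [223.3 167.4]
-0.005 -10 tip [263.1 195.3] hub [223.2 162.7]
-0.005 -20 tip [262.3 199.9] hub [223.6 158.5]
-0.005 -30 tip [260.9 203.7] hub [224.6 154.7]
0 0 tip [263.2 188.1] hub [223.1 165.4]
0 -10 tip [263.  193.3] hub [223.  160.7]
0 -20 tip [262.2 197.8] hub [223.5 156.4]
0 -30 tip [260.8 201.7] hub [224.4 152.6]
0.005 0 tip [263.1 186. ] hub [223.  163.5]
0.005 -10 tip [263.  191.2] hub [222.9 158.7]
0.005 -20 tip [262.2 195.8] hub [223.3 154.4]
0.005 -30 tip [260.7 199.7] hub [224.3 150.6]
0.01 0 tip [263.  183.9] hub [222.8 161.5]
0.01 -10 tip [262.9 189.1] hub [222.7 156.7]
0.01 -20 tip [262.1 193.8] hub [223.1 152.4]
0.01 -30 tip [260.7 197.6] hub [224.1 148.5]
59 ((222.7523956298828, 164.30990600585938), (22.552814483642578, 4.521867752075195), 42.709388732910156) [231. 172.] [216. 155.] [230. 172.] [216. 155.]
306 ((249.8765106201172, 184.5819549560547), (34.89570617675781, 10.917092323303223), 46.97492980957031) [264. 192.] [240. 182.] [257. 200.] [241. 169.]
107 ((363.0, 193.5), (9.0, 12.0), 90.0) [369. 190.] [357. 191.]
```

apply_moves(moves=[[1,0.36,-0.11,0,0,0,-0.07],[1,0,0,0.5,0,0,0],[1,0,0,0.5,0,0,0],[1,0,0,0.3,0,0,0],[1,0,0,0.3,0,0,0],[1,0,0,0.2,0,0,0],[1,0,0,0.2,0,0,0],[1,0,0,0,0,0,0]], newtons=25)

```text
time: 21.72
eef_pos: [0.6555, -0.2358, 0.2312]
tcp_rot: [0.693, 0.721, 0.0, 0.002]
ft_force: [-0.5, -3.8, 8.8]
gripper_width: 0.0165
grip_force: 66.9
```

```bash
python3 - <<'E'
from h import *
plan([])
sc=cams.snapshot("scene")
cv2.imwrite("pics/c7.png",cv2.resize(sc[110:240,170:320],None,fx=4,fy=4,interpolation=cv2.INTER_CUBIC)[:,:,::-1])
E
```

```text
now [ 0.6555 -0.2358  0.2312] yaw 2.2 z [ 0.003 -0.003 -1.   ] t 21.73 w 0.0165 F [-0.5 -3.8  8.8] g 66.9 q7 0.39
```

View pics/c7.png

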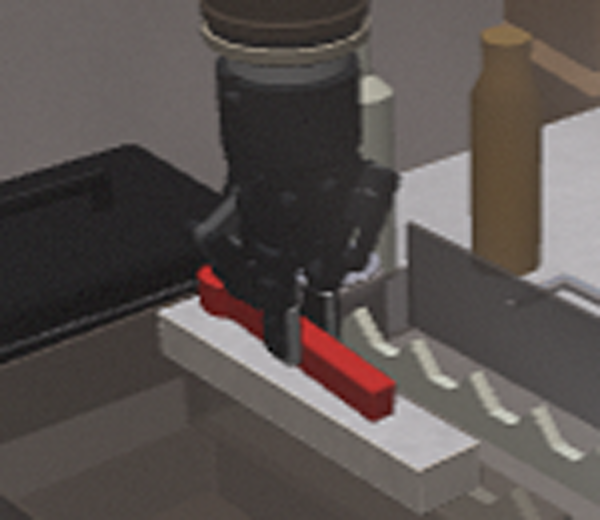

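apply_moves(moves=[[1,0,0,0.1,0,0,0],[1,0,0,0.1,0,0,0],[1,0,0,0,0,0,0]], newtons=20)

```text
time: 22.15
eef_pos: [0.6556, -0.2357, 0.2262]
tcp_rot: [0.693, 0.721, 0.0, 0.002]
ft_force: [0.2, -4.2, 6.3]
gripper_width: 0.0163
grip_force: 67.2
```

apply_moves(moves=[[0.5,0,0,0,0,0,0],[0.3,0,0,0,0,0,0],[0.3,0,0,0,0,0,0],[0.3,0,0,-0.4,0,0,0],[0.3,0,0,-0.9,0,0,0],[0.3,0,0,-0.9,0,0,0],[0.3,0,0,-0.9,0,0,0],[0.3,-0.1,-1,0,0,0,0],[0.3,-0.1,-1,0,0,0,0],[0.3,0.5,-0.8,0,0,0,0],[0.3,0.8,-0.5,0,0,0,0],[0.3,1,0,0,0,0,0]])

```text
time: 23.65
eef_pos: [0.5694, -0.1846, 0.3034]
tcp_rot: [0.693, 0.721, 0.0, 0.001]
ft_force: [0.1, -0.6, -0.1]
gripper_width: 0.0297
grip_force: 0.0
```

```bash
python3 - <<'E'
from h import *
plan([])
sc=cams.snapshot("scene");im=cams.snapshot("top")
cv2.imwrite("pics/c8.png",np.hstack([cv2.resize(sc[130:230,170:290],None,fx=3.3,fy=4,interpolation=cv2.INTER_CUBIC),cv2.resize(im[170:270,320:450],None,fx=3,fy=4,interpolation=cv2.INTER_CUBIC)])[:,:800,::-1])
for p in pipes(im): print(p)
f=im.astype(int);m=f[:,:,0]>f[:,:,1]+50
for b in blobs(m,20): R=cv2.minAreaRect(b);print(R,px2w("top",R[0],.24))
E
```

```text
now [ 0.5694 -0.1846  0.3034] yaw 2.2 z [ 0.001 -0.    -1.   ] t 23.65 w 0.0297 F [ 0.1 -0.6 -0.1] g 0.0 q7 0.32
(array([0.9026, 0.5891]), 90.2, 0.311, (76, 118))
(array([0.5974, 0.3559]), 3.3, 0.131, (154, 229))
(array([0.6035, 0.2192]), 6.8, 0.133, (204, 228))
(array([0.4292, 0.1613]), 173.4, 0.133, (222, 293))
(array([0.4165, 0.3603]), 12.9, 0.132, (148, 296))
(array([0.4167, 0.2337]), 13.2, 0.132, (195, 297))
```

View pics/c8.png

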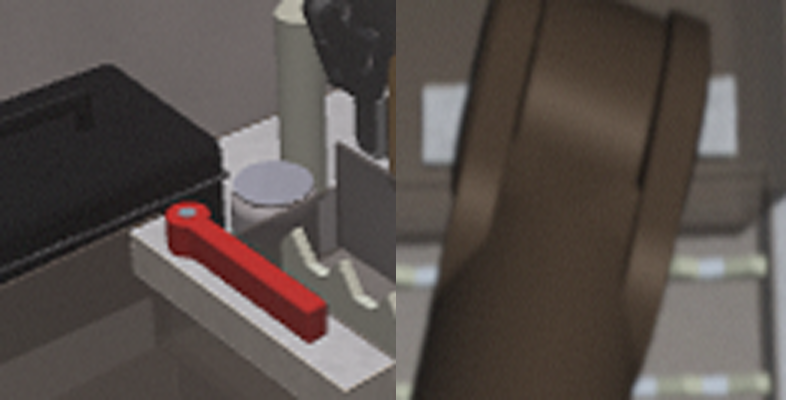

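```bash
python3 - <<'E'
from h import *
p=(.4292,.1613);a=-96.6
plan([(*p,.12,a,0,1),(*p,.004,a,0,1),(*p,.004,a,1,3),(*p,.27,a,1)])
E
```

```text
now [ 0.5707 -0.1809  0.3033] yaw 2.6 z [ 0.001  0.002 -1.   ] t 23.75 w 0.0297 F [ 0.8  0.4 -0.2] g 0.0 q7 0.32
18 x [0, 0, 0, 0, -0.0, -0.0, 0.96]
17 x [0, -0.42, -0.76, 0.43, 0, 0, 0]
1 x hold 0
5 x [0, -0.01, -0.01, 0.94, 0, 0, 0]
1 x hold 0
1 x [1, 0.02, 0.02, -0.02, 0, 0, 0]
3 x hold 1
11 x [1, 0.0, -0.0, -0.97, 0, 0, 0]
```

apply_moves(moves=[[0,0,0,0,0,0,0.96],[0,0,0,0,0,0,0.96],[0,0,0,0,0,0,0.96],[0,0,0,0,0,0,0.96],[0,0,0,0,0,0,0.96],[0,0,0,0,0,0,0.96],[0,0,0,0,0,0,0.96],[0,0,0,0,0,0,0.96],[0,0,0,0,0,0,0.96],[0,0,0,0,0,0,0.96],[0,0,0,0,0,0,0.96],[0,0,0,0,0,0,0.96]])

```text
time: 25.25
eef_pos: [0.5704, -0.185, 0.3029]
tcp_rot: [0.974, 0.226, 0.0, 0.0]
ft_force: [0.5, -0.1, 0.2]
gripper_width: 0.0426
grip_force: 0.0
```

apply_moves(moves=[[0,0,0,0,0,0,0.96],[0,0,0,0,0,0,0.96],[0,0,0,0,0,0,0.96],[0,0,0,0,0,0,0.96],[0,0,0,0,0,0,0.96],[0,0,0,0,0,0,0.96],[0,-0.42,-0.76,0.43,0,0,0],[0,-0.42,-0.76,0.43,0,0,0],[0,-0.42,-0.76,0.43,0,0,0],[0,-0.42,-0.76,0.43,0,0,0],[0,-0.42,-0.76,0.43,0,0,0],[0,-0.42,-0.76,0.43,0,0,0]])

```text
time: 26.75
eef_pos: [0.521, -0.0636, 0.2381]
tcp_rot: [0.998, -0.058, 0.0, 0.0]
ft_force: [0.4, 0.2, 0.5]
gripper_width: 0.0427
grip_force: 0.0
```

apply_moves(moves=[[0,-0.42,-0.76,0.43,0,0,0],[0,-0.42,-0.76,0.43,0,0,0],[0,-0.42,-0.76,0.43,0,0,0],[0,-0.42,-0.76,0.43,0,0,0],[0,-0.42,-0.76,0.43,0,0,0],[0,-0.42,-0.76,0.43,0,0,0],[0,-0.42,-0.76,0.43,0,0,0],[0,-0.42,-0.76,0.43,0,0,0],[0,-0.42,-0.76,0.43,0,0,0],[0,-0.42,-0.76,0.43,0,0,0],[0,-0.42,-0.76,0.43,0,0,0],[0,0,0,0,0,0,0]])

```text
time: 28.25
eef_pos: [0.4302, 0.1583, 0.1194]
tcp_rot: [0.998, -0.057, -0.0, 0.0]
ft_force: [0.4, -0.5, -0.3]
gripper_width: 0.0426
grip_force: 0.0
```

```bash
python3 - <<'E'
from h import *
p=(.4292,.1613);a=-96.6
plan([(*p,.12,a,0),(*p,.004,a,0,1)])
E
```

```text
now [0.4302 0.1583 0.1194] yaw -96.5 z [-0.001 -0.    -1.   ] t 28.25 w 0.0426 F [ 0.4 -0.5 -0.3] g 0.0 q7 -1.98
1 x [0, -0.05, -0.11, -0.02, 0, 0, 0]
5 x [0, -0.0, -0.0, 0.93, 0, 0, 0]
1 x hold 0
```

apply_moves(moves=[[0,-0.05,-0.11,0,0,0,0],[0,0,0,0.92,0,0,0],[0,0,0,0.92,0,0,0],[0,0,0,0.92,0,0,0],[0,0,0,0.92,0,0,0],[0,0,0,0.92,0,0,0],[0,0,0,0,0,0,0],[1,0,0,0,0,0,0],[1,0,0,0,0,0,0],[1,0,0,0,0,0,0],[1,0,0,0,0,0,0]], newtons=60)

```text
time: 29.62
eef_pos: [0.4304, 0.16, 0.0056]
tcp_rot: [0.998, -0.058, 0.001, -0.0]
ft_force: [0.4, -1.3, 7.7]
gripper_width: 0.0243
grip_force: 59.4
```

apply_moves(moves=[[1,0,0,-0.5,0,0,0],[1,0,0,-1,0,0,0],[1,0,0,-1,0,0,0],[1,0,0,-1,0,0,0],[1,0,0,-1,0,0,0],[1,0,0,-1,0,0,0],[1,0,0,-1,0,0,0],[1,0,0,-1,0,0,0],[1,0,0,-1,0,0,0],[1,0,0,-1,0,0,0],[1,0,0,-1,0,0,0],[1,0,0,0,0,0,0]])

```text
time: 31.12
eef_pos: [0.4301, 0.1604, 0.2692]
tcp_rot: [0.998, -0.058, 0.002, -0.001]
ft_force: [-0.4, -0.1, -2.4]
gripper_width: 0.0242
grip_force: 59.1
```

```bash
cat >>h.py <<'E'
def slot(s): return (.539-.0419*s/1000,-.2395+.9991*s/1000)
E
python3 - <<'E'
from h import *
p=slot(-116);a=-87.6
plan([(*p,.25,a,1,1),(*p,.127,a,1)])
E
```

```text
now [0.4301 0.1604 0.2692] yaw -96.7 z [ 0.003  0.002 -1.   ] t 31.12 w 0.0242 F [-0.4 -0.1 -2.4] g 59.1 q7 -2.1
2 x [1, 0, 0, 0, -0.01, -0.02, -0.79]
22 x [1, 0.17, 0.95, 0.03, 0, 0, 0]
1 x hold 1
6 x [1, -0.01, -0.02, 0.84, 0, 0, 0]
```

apply_moves(moves=[[1,0,0,0,0,0,-0.79],[1,0,0,0,0,0,-0.79],[1,0.17,0.95,0.03,0,0,0],[1,0.17,0.95,0.03,0,0,0],[1,0.17,0.95,0.03,0,0,0],[1,0.17,0.95,0.03,0,0,0],[1,0.17,0.95,0.03,0,0,0],[1,0.17,0.95,0.03,0,0,0],[1,0.17,0.95,0.03,0,0,0],[1,0.17,0.95,0.03,0,0,0],[1,0.17,0.95,0.03,0,0,0],[1,0.17,0.95,0.03,0,0,0]])

```text
time: 32.62
eef_pos: [0.4811, -0.076, 0.2588]
tcp_rot: [1.0, 0.021, -0.001, -0.0]
ft_force: [-0.1, 1.1, -1.2]
gripper_width: 0.0239
grip_force: 59.2
```

apply_moves(moves=[[1,0.17,0.95,0.03,0,0,0],[1,0.17,0.95,0.03,0,0,0],[1,0.17,0.95,0.03,0,0,0],[1,0.17,0.95,0.03,0,0,0],[1,0.17,0.95,0.03,0,0,0],[1,0.17,0.95,0.03,0,0,0],[1,0.17,0.95,0.03,0,0,0],[1,0.17,0.95,0.03,0,0,0],[1,0.17,0.95,0.03,0,0,0],[1,0.17,0.95,0.03,0,0,0],[1,0.17,0.95,0.03,0,0,0],[1,0.17,0.95,0.03,0,0,0]])

```text
time: 34.12
eef_pos: [0.5442, -0.3582, 0.2495]
tcp_rot: [1.0, 0.021, -0.001, -0.0]
ft_force: [1.5, 0.1, -2.0]
gripper_width: 0.0238
grip_force: 59.2
```

```bash
python3 - <<'E'
from h import *
im=cams.snapshot("top")
for p in pipes(im): print(p)
p=slot(-116);a=-87.6
plan([(*p,.25,a,1),(*p,.127,a,1)])
E
```

```text
(array([0.9027, 0.5892]), 89.9, 0.311, (76, 118))
(array([0.5961, 0.3558]), 3.3, 0.134, (153, 230))
(array([0.6033, 0.2192]), 6.7, 0.132, (204, 228))
(array([0.4164, 0.3603]), 12.7, 0.132, (148, 296))
(array([0.4165, 0.2334]), 12.9, 0.132, (195, 297))
now [ 0.5437 -0.3617  0.2495] yaw -87.8 z [-0.002 -0.002 -1.   ] t 34.17 w 0.0237 F [-0.9 -2.3  0. ] g 59.2 q7 -0.75
1 x [1, 0.01, -0.25, -0.02, 0, 0, 0]
6 x [1, 0.0, -0.0, 0.82, 0, 0, 0]
```

apply_moves(moves=[[1,0,-0.23,0,0,0,0],[1,0,0,0.8,0,0,0],[1,0,0,0.8,0,0,0],[1,0,0,0.8,0,0,0],[1,0,0,0.8,0,0,0],[1,0,0,0.8,0,0,0],[1,0,0,0.4,0,0,0],[1,0,0,0.3,0,0,0],[1,0,0,0.15,0,0,0],[1,0,0,0,0,0,0]])

```text
time: 35.42
eef_pos: [0.5464, -0.3515, 0.1316]
tcp_rot: [1.0, 0.021, 0.002, -0.0]
ft_force: [-0.4, 4.2, 10.7]
gripper_width: 0.0242
grip_force: 60.7
```

apply_moves(moves=[[0.25,0,0,0,0,0,0],[0.05,0,0,0,0,0,0],[0.05,0,0,0,0,0,0],[0.05,0,0,-0.5,0,0,0],[0.05,0,0,-1,0,0,0],[0.05,0,0,-1,0,0,0],[0.05,0,0,-1,0,0,0],[0.05,0,0,-1,0,0,0],[0.05,-0.1,-1,-0.5,0,0,0],[0.05,-0.1,-1,0,0,0,0],[0.05,-0.1,-1,0,0,0,0],[0.05,-0.1,-1,0,0,0,0]])

```text
time: 36.92
eef_pos: [0.5301, -0.2522, 0.2552]
tcp_rot: [1.0, 0.021, 0.0, 0.0]
ft_force: [-0.8, 0.3, -0.8]
gripper_width: 0.0406
grip_force: 0.0
```

apply_moves(moves=[[0,-0.3,-0.95,0,0,0,0],[0,-0.3,-0.95,0,0,0,0],[0,-0.3,-0.95,0,0,0,0],[0,-0.3,-0.95,0,0,0,0],[0,-0.3,-0.95,0,0,0,0],[0,-0.3,-0.95,0,0,0,0],[0,-0.3,-0.95,0,0,0,0],[0,-0.3,-0.95,0,0,0,0],[0,-0.3,-0.95,0,0,0,0],[0,0,0,0,0,0,0]])

```text
time: 38.17
eef_pos: [0.4537, -0.0407, 0.255]
tcp_rot: [1.0, 0.022, 0.0, -0.0]
ft_force: [0.2, -1.1, 0.3]
gripper_width: 0.0429
grip_force: 0.0
```

```bash
python3 - <<'E'
from h import *
im=cams.snapshot("top");sc=cams.snapshot("scene")
cv2.imwrite("pics/c9.png",np.hstack([cv2.resize(sc[140:260,240:350],None,fx=3.6,fy=4,interpolation=cv2.INTER_CUBIC),cv2.resize(im[180:300,350:450],None,fx=4,fy=4,interpolation=cv2.INTER_CUBIC)])[:,:800,::-1])
for b in blobs(green(im),100):
    R=cv2.minAreaRect(b)
    if R[0][0]>300: print(R,px2w("top",R[0],.14))
plan([(.4165,.2337,.12,-76.9,0)])
E
```

```text
((425.9625549316406, 250.08314514160156), (54.36289978027344, 14.110699653625488), 87.66268920898438) [ 0.54664586 -0.35375042  0.14      ]
now [ 0.4543 -0.0425  0.2549] yaw -87.6 z [ 0.001  0.    -1.   ] t 38.27 w 0.0426 F [-0.5 -0.1  0.6] g 0.0 q7 -1.45
2 x [0, 0, 0, 0, 0.0, -0.01, -0.93]
13 x [0, 0.08, -0.85, 0.42, 0, 0, 0]
```

View pics/c9.png

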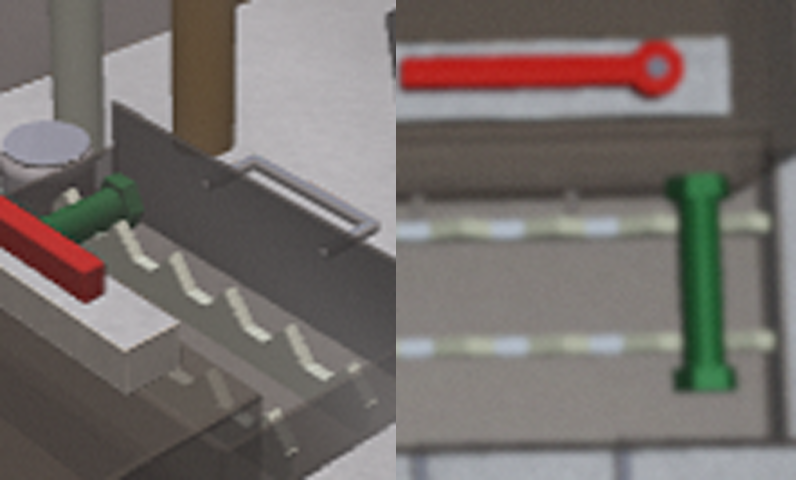

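apply_moves(moves=[[0,0,0,0,0,0,-0.93],[0,0,0,0,0,0,-0.93],[0,0.08,-0.92,0.45,0,0,0],[0,0.08,-0.92,0.45,0,0,0],[0,0.08,-0.92,0.45,0,0,0],[0,0.08,-0.92,0.45,0,0,0],[0,0.08,-0.92,0.45,0,0,0],[0,0.08,-0.92,0.45,0,0,0],[0,0.08,-0.92,0.45,0,0,0],[0,0.08,-0.92,0.45,0,0,0],[0,0.08,-0.92,0.45,0,0,0],[0,0.08,-0.92,0.45,0,0,0]])

```text
time: 39.78
eef_pos: [0.4225, 0.1863, 0.1417]
tcp_rot: [0.994, 0.113, 0.0, 0.0]
ft_force: [-0.4, -0.6, -0.2]
gripper_width: 0.0425
grip_force: 0.0
```

apply_moves(moves=[[0,0.08,-0.92,0.45,0,0,0],[0,0.08,-0.92,0.45,0,0,0],[0,0,0,0,0,0,0]])

```text
time: 40.15
eef_pos: [0.4144, 0.2339, 0.1184]
tcp_rot: [0.993, 0.115, -0.001, 0.0]
ft_force: [-0.0, 0.7, -0.2]
gripper_width: 0.0425
grip_force: 0.0
```

```bash
sed -i 's/-.2395+/-.238+/' h.py; python3 - <<'E'
from h import *
im=cams.snapshot("top")
for p in pipes(im)[1:]: print(p)
plan([(.4165,.2337,.12,-76.9,0),(.4165,.2337,.004,-76.9,0)])
E
```

```text
(array([0.5974, 0.3559]), 3.3, 0.131, (154, 229))
(array([0.6034, 0.2191]), 6.8, 0.132, (204, 228))
(array([ 0.5576, -0.379 ]), 2.5, 0.146, (426, 250))
now [0.4148 0.2327 0.1188] yaw -76.9 z [-0.001 -0.001 -1.   ] t 40.2 w 0.0426 F [-0.5 -0.7  0.4] g 0.0 q7 -1.79
1 x [0, 0.07, -0.02, -0.05, 0, 0, 0]
5 x [0, 0.0, -0.0, 0.93, 0, 0, 0]
```

apply_moves(moves=[[0,0.07,-0.02,0,0,0,0],[0,0,0,0.92,0,0,0],[0,0,0,0.92,0,0,0],[0,0,0,0.92,0,0,0],[0,0,0,0.92,0,0,0],[0,0,0,0.92,0,0,0],[0,0,0,0,0,0,0],[1,0,0,0,0,0,0],[1,0,0,0,0,0,0],[1,0,0,0,0,0,0],[1,0,0,0,0,0,0]], newtons=60)

```text
time: 41.58
eef_pos: [0.4173, 0.2332, 0.0054]
tcp_rot: [0.994, 0.113, 0.001, -0.0]
ft_force: [-1.4, -2.2, 8.7]
gripper_width: 0.0243
grip_force: 59.5
```

apply_moves(moves=[[1,0,0,-0.5,0,0,0],[1,0,0,-1,0,0,0],[1,0,0,-1,0,0,0],[1,0,0,-1,0,0,0],[1,0,0,-1,0,0,0],[1,0,0,-1,0,0,0],[1,0,0,-1,0,0,0],[1,0,0,-1,0,0,0],[1,0,0,-1,0,0,0],[1,0,0,-1,0,0,0],[1,0,0,-0.5,0,0,0],[1,0,0,0,0,0,0]])

```text
time: 43.08
eef_pos: [0.4168, 0.2333, 0.2551]
tcp_rot: [0.994, 0.114, 0.001, -0.001]
ft_force: [0.6, 0.2, -2.5]
gripper_width: 0.0242
grip_force: 59.2
```

```bash
python3 - <<'E'
from h import *
p=slot(-58);a=-87.6
plan([(*p,.25,a,1,1),(*p,.128,a,1)])
E
```

```text
now [0.4168 0.2333 0.2551] yaw -76.9 z [ 0.001  0.001 -1.   ] t 43.08 w 0.0242 F [ 0.6  0.2 -2.5] g 59.2 q7 -1.88
2 x [1, 0, 0, 0, -0.01, -0.01, 0.93]
23 x [1, 0.18, 0.93, 0.01, 0, 0, 0]
1 x hold 1
5 x [1, -0.01, -0.01, 0.97, 0, 0, 0]
```

apply_moves(moves=[[1,0,0,0,0,0,0.93],[1,0,0,0,0,0,0.93],[1,0.18,0.93,0,0,0,0],[1,0.18,0.93,0,0,0,0],[1,0.18,0.93,0,0,0,0],[1,0.18,0.93,0,0,0,0],[1,0.18,0.93,0,0,0,0],[1,0.18,0.93,0,0,0,0],[1,0.18,0.93,0,0,0,0],[1,0.18,0.93,0,0,0,0],[1,0.18,0.93,0,0,0,0],[1,0.18,0.93,0,0,0,0]])

```text
time: 44.58
eef_pos: [0.4706, 0.002, 0.2532]
tcp_rot: [1.0, 0.021, -0.001, 0.0]
ft_force: [0.3, 0.8, -0.5]
gripper_width: 0.024
grip_force: 59.2
```

apply_moves(moves=[[1,0.18,0.93,0,0,0,0],[1,0.18,0.93,0,0,0,0],[1,0.18,0.93,0,0,0,0],[1,0.18,0.93,0,0,0,0],[1,0.18,0.93,0,0,0,0],[1,0.18,0.93,0,0,0,0],[1,0.18,0.93,0,0,0,0],[1,0.18,0.93,0,0,0,0],[1,0.18,0.93,0,0,0,0],[1,0.18,0.93,0,0,0,0],[1,0.18,0.93,0,0,0,0],[1,0.18,0.93,0,0,0,0]])

```text
time: 46.08
eef_pos: [0.5364, -0.2741, 0.2528]
tcp_rot: [1.0, 0.021, -0.001, -0.0]
ft_force: [0.9, 0.4, -1.3]
gripper_width: 0.0244
grip_force: 59.2
```

apply_moves(moves=[[1,0.18,0.93,0,0,0,0],[1,0,0,0,0,0,0],[1,0,0,0,0,0,0]])

```text
time: 46.45
eef_pos: [0.5419, -0.2959, 0.2533]
tcp_rot: [1.0, 0.021, -0.001, -0.001]
ft_force: [-0.4, 1.4, -2.3]
gripper_width: 0.0241
grip_force: 59.3
```

```bash
python3 - <<'E'
from h import *
p=slot(-58);a=-87.6
plan([(*p,.25,a,1),(*p,.128,a,1)])
E
```

```text
now [ 0.5419 -0.2959  0.2533] yaw -87.6 z [-0.002  0.001 -1.   ] t 46.45 w 0.0241 F [-0.4  1.4 -2.3] g 59.3 q7 -0.83
1 x [1, -0.02, -0.0, 0.13, 0, 0, 0]
5 x [1, 0.0, 0.0, 0.98, 0, 0, 0]
```

apply_moves(moves=[[1,0,0,0.8,0,0,0],[1,0,0,0.8,0,0,0],[1,0,0,0.8,0,0,0],[1,0,0,0.8,0,0,0],[1,0,0,0.8,0,0,0],[1,0,0,0.5,0,0,0],[1,0,0,0.3,0,0,0],[1,0,0,0.15,0,0,0],[1,0,0,0,0,0,0]])

```text
time: 47.58
eef_pos: [0.5431, -0.2966, 0.1314]
tcp_rot: [1.0, 0.021, 0.001, -0.0]
ft_force: [0.4, 1.0, 1.5]
gripper_width: 0.0238
grip_force: 59.5
```

apply_moves(moves=[[0.25,0,0,0,0,0,0],[0.05,0,0,0,0,0,0],[0.05,0,0,0,0,0,0],[0.05,0,0,-0.5,0,0,0],[0.05,0,0,-1,0,0,0],[0.05,0,0,-1,0,0,0],[0.05,0,0,-1,0,0,0],[0.05,0,0,-1,0,0,0],[0.05,-0.2,-0.9,-0.5,0,0,0],[0.05,-0.2,-0.95,0,0,0,0],[0.05,-0.2,-0.95,0,0,0,0],[0.05,-0.2,-0.95,0,0,0,0]])

```text
time: 49.08
eef_pos: [0.5182, -0.2035, 0.2564]
tcp_rot: [1.0, 0.021, 0.0, 0.0]
ft_force: [0.2, -0.5, 0.3]
gripper_width: 0.0402
grip_force: 0.0
```

apply_moves(moves=[[0,-0.2,-0.95,0,0,0,0],[0,-0.2,-0.95,0,0,0,0],[0,-0.2,-0.95,0,0,0,0],[0,-0.2,-0.95,0,0,0,0],[0,-0.2,-0.95,0,0,0,0],[0,-0.2,-0.95,0,0,0,0],[0,-0.2,-0.95,0,0,0,0],[0,0,0,0,0,0,0]])

```text
time: 50.08
eef_pos: [0.4764, -0.0378, 0.2562]
tcp_rot: [1.0, 0.022, 0.0, -0.001]
ft_force: [1.0, 0.3, -0.3]
gripper_width: 0.0423
grip_force: 0.0
```

```bash
cat >>h.py <<'E'
def inslots(im):
    for b in blobs(green(im),100):
        R=cv2.minAreaRect(b)
        if R[0][0]>300 and R[0][1]>200: print("drawer pipe",np.round(R[1],1),round(R[2],1),px2w("top",R[0],.14).round(4))
E
python3 - <<'E'
from h import *
im=cams.snapshot("top");inslots(im)
for p in pipes(im)[1:]: print(p)
plan([(.4165,.3603,.12,-77.2,0),(.4165,.3603,.004,-77.2,0)])
E
```

```text
drawer pipe [54.3 14.2] 87.7 [ 0.5468 -0.3538  0.14  ]
drawer pipe [54.2 14. ] 88.8 [ 0.5431 -0.2993  0.14  ]
(array([0.5974, 0.3559]), 3.3, 0.131, (154, 229))
(array([0.6032, 0.2204]), 6.8, 0.132, (203, 228))
(array([ 0.5578, -0.379 ]), 2.4, 0.146, (426, 250))
(array([ 0.5537, -0.3191]), 1.6, 0.145, (404, 251))
(array([0.4164, 0.3605]), 12.5, 0.132, (148, 296))
now [ 0.4767 -0.0391  0.2563] yaw -87.5 z [ 0.001  0.    -1.   ] t 50.12 w 0.0428 F [-0.1 -1.4 -0.9] g 0.0 q7 -1.41
2 x [0, 0, 0, 0, -0.0, -0.01, -0.9]
18 x [0, 0.07, -0.89, 0.3, 0, 0, 0]
5 x [0, -0.01, -0.02, 0.94, 0, 0, 0]
```

apply_moves(moves=[[0,0,0,0,0,0,-0.9],[0,0,0,0,0,0,-0.9],[0,0.07,-0.94,0.32,0,0,0],[0,0.07,-0.94,0.32,0,0,0],[0,0.07,-0.94,0.32,0,0,0],[0,0.07,-0.94,0.32,0,0,0],[0,0.07,-0.94,0.32,0,0,0],[0,0.07,-0.94,0.32,0,0,0],[0,0.07,-0.94,0.32,0,0,0],[0,0.07,-0.94,0.32,0,0,0],[0,0.07,-0.94,0.32,0,0,0],[0,0.07,-0.94,0.32,0,0,0]])

```text
time: 51.62
eef_pos: [0.4428, 0.1935, 0.1758]
tcp_rot: [0.994, 0.11, 0.0, 0.0]
ft_force: [-0.3, -0.5, 0.7]
gripper_width: 0.0428
grip_force: 0.0
```

apply_moves(moves=[[0,0.07,-0.94,0.32,0,0,0],[0,0.07,-0.94,0.32,0,0,0],[0,0.07,-0.94,0.32,0,0,0],[0,0.07,-0.94,0.32,0,0,0],[0,0.07,-0.94,0.32,0,0,0],[0,0.07,-0.94,0.32,0,0,0],[0,0.07,-0.94,0.32,0,0,0],[0,0,0,0,0,0,0],[0,0,0,0,0,0,0]])

```text
time: 52.75
eef_pos: [0.4179, 0.3566, 0.1194]
tcp_rot: [0.994, 0.11, 0.0, 0.0]
ft_force: [-0.1, -0.6, -0.2]
gripper_width: 0.0427
grip_force: 0.0
```

```bash
python3 - <<'E'
from h import *
plan([(.4165,.3604,.12,-77.2,0),(.4165,.3604,.004,-77.2,0)])
E
```

```text
now [0.4179 0.3566 0.1194] yaw -77.3 z [ 0.    -0.001 -1.   ] t 52.75 w 0.0427 F [-0.1 -0.6 -0.2] g 0.0 q7 -1.93
1 x [0, -0.02, -0.16, -0.02, 0, 0, 0]
5 x [0, -0.0, -0.0, 0.93, 0, 0, 0]
```

apply_moves(moves=[[0,-0.02,-0.16,0,0,0,0],[0,0,0,0.92,0,0,0],[0,0,0,0.92,0,0,0],[0,0,0,0.92,0,0,0],[0,0,0,0.92,0,0,0],[0,0,0,0.92,0,0,0],[0,0,0,0,0,0,0],[1,0,0,0,0,0,0],[1,0,0,0,0,0,0],[1,0,0,0,0,0,0],[1,0,0,0,0,0,0]])

```text
time: 54.12
eef_pos: [0.417, 0.3611, 0.0057]
tcp_rot: [0.994, 0.111, 0.001, -0.001]
ft_force: [-0.1, -1.4, 7.5]
gripper_width: 0.0244
grip_force: 59.3
```

apply_moves(moves=[[1,0,0,-0.5,0,0,0],[1,0,0,-1,0,0,0],[1,0,0,-1,0,0,0],[1,0,0,-1,0,0,0],[1,0,0,-1,0,0,0],[1,0,0,-1,0,0,0],[1,0,0,-1,0,0,0],[1,0,0,-1,0,0,0],[1,0,0,-1,0,0,0],[1,0,0,-1,0,0,0],[1,0,0,-0.5,0,0,0],[1,0,0,0,0,0,0]])

```text
time: 55.62
eef_pos: [0.4165, 0.3609, 0.2553]
tcp_rot: [0.994, 0.111, 0.001, -0.001]
ft_force: [-0.7, -0.3, -1.4]
gripper_width: 0.0242
grip_force: 59.0
```

```bash
python3 - <<'E'
from h import *
p=slot(0);a=-87.6
plan([(*p,.25,a,1,1),(*p,.128,a,1)])
E
```

```text
now [0.4165 0.3609 0.2553] yaw -77.3 z [ 0.001  0.001 -1.   ] t 55.62 w 0.0242 F [-0.7 -0.3 -1.4] g 59.0 q7 -2.01
2 x [1, 0, 0, 0, -0.01, -0.01, 0.9]
25 x [1, 0.16, 0.97, 0.01, 0, 0, 0]
1 x hold 1
5 x [1, -0.02, -0.02, 0.97, 0, 0, 0]
```

apply_moves(moves=[[1,0,0,0,0,0,0.9],[1,0,0,0,0,0,0.9],[1,0.16,0.97,0,0,0,0],[1,0.16,0.97,0,0,0,0],[1,0.16,0.97,0,0,0,0],[1,0.16,0.97,0,0,0,0],[1,0.16,0.97,0,0,0,0],[1,0.16,0.97,0,0,0,0],[1,0.16,0.97,0,0,0,0],[1,0.16,0.97,0,0,0,0],[1,0.16,0.97,0,0,0,0],[1,0.16,0.97,0,0,0,0]])

```text
time: 57.12
eef_pos: [0.4663, 0.1178, 0.2546]
tcp_rot: [1.0, 0.02, 0.0, -0.0]
ft_force: [-0.2, -0.7, -0.7]
gripper_width: 0.0239
grip_force: 59.0
```

apply_moves(moves=[[1,0.16,0.97,0,0,0,0],[1,0.16,0.97,0,0,0,0],[1,0.16,0.97,0,0,0,0],[1,0.16,0.97,0,0,0,0],[1,0.16,0.97,0,0,0,0],[1,0.16,0.97,0,0,0,0],[1,0.16,0.97,0,0,0,0],[1,0.16,0.97,0,0,0,0],[1,0.16,0.97,0,0,0,0],[1,0.16,0.97,0,0,0,0],[1,0.16,0.97,0,0,0,0],[1,0.16,0.97,0,0,0,0]])

```text
time: 58.62
eef_pos: [0.5256, -0.1707, 0.2546]
tcp_rot: [1.0, 0.02, 0.0, -0.0]
ft_force: [0.5, 0.6, -0.9]
gripper_width: 0.0241
grip_force: 59.0
```

apply_moves(moves=[[1,0.16,0.97,0,0,0,0],[1,0.16,0.97,0,0,0,0],[1,0.16,0.97,0,0,0,0],[1,0,0,0,0,0,0],[1,0,0,0,0,0,0]])

```text
time: 59.25
eef_pos: [0.5408, -0.2409, 0.2544]
tcp_rot: [1.0, 0.021, -0.0, -0.0]
ft_force: [-0.4, 0.0, -1.3]
gripper_width: 0.0246
grip_force: 59.0
```

```bash
python3 - <<'E'
from h import *
p=slot(0);a=-87.6
plan([(*p,.25,a,1),(*p,.128,a,1)])
E
```

```text
now [ 0.5408 -0.2409  0.2544] yaw -87.6 z [-0.     0.001 -1.   ] t 59.25 w 0.0246 F [-0.4  0.  -1.3] g 59.0 q7 -0.91
1 x [1, -0.07, -0.12, 0.18, 0, 0, 0]
5 x [1, 0.0, 0.0, 0.98, 0, 0, 0]
```

apply_moves(moves=[[1,-0.05,-0.08,0.8,0,0,0],[1,0,0,0.8,0,0,0],[1,0,0,0.8,0,0,0],[1,0,0,0.8,0,0,0],[1,0,0,0.8,0,0,0],[1,0,0,0.5,0,0,0],[1,0,0,0.3,0,0,0],[1,0,0,0.2,0,0,0],[1,0,0,0,0,0,0]])

```text
time: 60.38
eef_pos: [0.5423, -0.2385, 0.1315]
tcp_rot: [1.0, 0.021, 0.002, -0.0]
ft_force: [1.0, 3.8, 10.1]
gripper_width: 0.0242
grip_force: 60.4
```

apply_moves(moves=[[0.25,0,0,0,0,0,0],[0.05,0,0,0,0,0,0],[0.05,0,0,0,0,0,0],[0.05,0,0,-0.5,0,0,0],[0.05,0,0,-1,0,0,0],[0.05,0,0,-1,0,0,0],[0.05,0,0,-1,0,0,0],[0.05,0,0,-1,0,0,0],[0.05,-0.1,-0.9,-0.5,0,0,0],[0.05,-0.1,-0.95,0,0,0,0],[0.05,-0.1,-0.95,0,0,0,0],[0.05,-0.1,-0.95,0,0,0,0]])

```text
time: 61.88
eef_pos: [0.5261, -0.1451, 0.2554]
tcp_rot: [1.0, 0.021, 0.0, 0.0]
ft_force: [-0.2, 0.3, -1.1]
gripper_width: 0.0405
grip_force: 0.0
```

apply_moves(moves=[[0,-0.1,-0.95,0,0,0,0],[0,-0.1,-0.95,0,0,0,0],[0,-0.1,-0.95,0,0,0,0],[0,-0.1,-0.95,0,0,0,0],[0,-0.1,-0.95,0,0,0,0],[0,-0.1,-0.95,0,0,0,0],[0,0,0,0,0,0,0]])

```text
time: 62.75
eef_pos: [0.5053, -0.0022, 0.2551]
tcp_rot: [1.0, 0.022, 0.0, -0.0]
ft_force: [0.5, -0.2, 0.4]
gripper_width: 0.0426
grip_force: 0.0
```

```bash
python3 - <<'E'
from h import *
im=cams.snapshot("top");inslots(im)
for p in pipes(im)[1:]: print(p)
plan([(.5974,.3563,.12,-86.7,0),(.5974,.3563,.004,-86.7,0)])
plan([(.6033,.2197,.14,-83.2,0)])
E
```

```text
drawer pipe [54.3 14.2] 87.7 [ 0.5454 -0.298   0.14  ]
drawer pipe [54.4 14.1] 87.6 [ 0.5492 -0.3538  0.14  ]
drawer pipe [54.2 14. ] 88.8 [ 0.5417 -0.241   0.14  ]
(array([0.5961, 0.3558]), 3.3, 0.134, (154, 230))
(array([0.6033, 0.2193]), 6.8, 0.132, (204, 228))
(array([ 0.5562, -0.3177]), 2.7, 0.146, (403, 250))
(array([ 0.5604, -0.379 ]), 2.5, 0.146, (426, 249))
(array([ 0.5522, -0.255 ]), 1.9, 0.145, (379, 251))
now [ 0.5055 -0.0036  0.2552] yaw -87.5 z [ 0.001  0.    -1.   ] t 62.8 w 0.0428 F [ 0.3 -0.   0.1] g 0.0 q7 -1.43
1 x [0, 0, 0, 0, -0.0, -0.01, -0.15]
17 x [0, 0.27, -0.83, 0.32, 0, 0, 0]
5 x [0, -0.02, -0.01, 0.92, 0, 0, 0]
now [ 0.5055 -0.0036  0.2552] yaw -87.5 z [ 0.001  0.    -1.   ] t 62.8 w 0.0428 F [ 0.3 -0.   0.1] g 0.0 q7 -1.43
1 x [0, 0, 0, 0, -0.0, -0.01, -0.76]
12 x [0, 0.41, -0.7, 0.38, 0, 0, 0]
```

apply_moves(moves=[[0,0,0,0,0,0,-0.76],[0,0.45,-0.76,0.38,0,0,0],[0,0.45,-0.76,0.38,0,0,0],[0,0.45,-0.76,0.38,0,0,0],[0,0.45,-0.76,0.38,0,0,0],[0,0.45,-0.76,0.38,0,0,0],[0,0.45,-0.76,0.38,0,0,0],[0,0.45,-0.76,0.38,0,0,0],[0,0.45,-0.76,0.38,0,0,0],[0,0.45,-0.76,0.38,0,0,0],[0,0.45,-0.76,0.38,0,0,0],[0,0.45,-0.76,0.38,0,0,0]])

```text
time: 64.3
eef_pos: [0.6043, 0.2196, 0.1494]
tcp_rot: [0.998, 0.059, 0.0, -0.0]
ft_force: [-0.9, 0.4, -0.3]
gripper_width: 0.0426
grip_force: 0.0
```

apply_moves(moves=[[0,0,0,0,0,0,0],[0,0,0,0,0,0,0]])

```text
time: 64.55
eef_pos: [0.6038, 0.2174, 0.1501]
tcp_rot: [0.998, 0.058, 0.0, 0.0]
ft_force: [-1.0, -0.4, 1.5]
gripper_width: 0.0425
grip_force: 0.0
```

```bash
python3 - <<'E'
from h import *
plan([(.6033,.2197,.14,-83.2,0),(.6033,.2197,.004,-83.2,0)])
im=cams.snapshot("top")
for p in pipes(im)[1:]: print(p)
E
```

```text
now [0.6038 0.2174 0.1501] yaw -83.3 z [ 0.    -0.001 -1.   ] t 64.55 w 0.0425 F [-1.  -0.4  1.5] g 0.0 q7 -1.57
1 x [0, -0.01, -0.09, 0.4, 0, 0, 0]
6 x [0, -0.0, -0.0, 0.91, 0, 0, 0]
(array([0.5787, 0.2151]), 2.7, 0.081, (205, 237))
(array([ 0.5562, -0.3178]), 2.7, 0.146, (403, 250))
(array([ 0.5604, -0.379 ]), 2.5, 0.146, (426, 249))
(array([ 0.5521, -0.2538]), 3.0, 0.146, (379, 251))
```

apply_moves(moves=[[0,0,-0.09,0.4,0,0,0],[0,0,0,0.9,0,0,0],[0,0,0,0.9,0,0,0],[0,0,0,0.9,0,0,0],[0,0,0,0.9,0,0,0],[0,0,0,0.9,0,0,0],[0,0,0,0.9,0,0,0],[0,0,0,0,0,0,0],[1,0,0,0,0,0,0],[1,0,0,0,0,0,0],[1,0,0,0,0,0,0],[1,0,0,0,0,0,0]])

```text
time: 66.1
eef_pos: [0.6041, 0.2206, 0.006]
tcp_rot: [0.998, 0.059, 0.001, -0.0]
ft_force: [-1.5, 0.3, 6.8]
gripper_width: 0.024
grip_force: 59.4
```

apply_moves(moves=[[1,0,0,-0.5,0,0,0],[1,0,0,-1,0,0,0],[1,0,0,-1,0,0,0],[1,0,0,-1,0,0,0],[1,0,0,-1,0,0,0],[1,0,0,-1,0,0,0],[1,0,0,-1,0,0,0],[1,0,0,-1,0,0,0],[1,0,0,-1,0,0,0],[1,0,0,-1,0,0,0],[1,0,0,-0.5,0,0,0],[1,0,0,0,0,0,0]])

```text
time: 67.6
eef_pos: [0.6037, 0.2205, 0.2558]
tcp_rot: [0.998, 0.059, 0.001, -0.0]
ft_force: [0.0, -0.1, -1.7]
gripper_width: 0.0237
grip_force: 59.1
```

```bash
sed -i 's/return (.539-/return (.541-/' h.py; python3 - <<'E'
from h import *
p=slot(58);a=-87.6
plan([(*p,.25,a,1,1),(*p,.128,a,1)])
E
```

```text
now [0.6037 0.2205 0.2558] yaw -83.3 z [ 0.001  0.001 -1.   ] t 67.6 w 0.0237 F [ 0.  -0.1 -1.7] g 59.1 q7 -1.63
1 x [1, 0, 0, 0, -0.01, -0.01, 0.76]
17 x [1, -0.19, 0.94, 0.01, 0, 0, 0]
1 x hold 1
6 x [1, -0.01, -0.01, 0.82, 0, 0, 0]
```

apply_moves(moves=[[1,0,0,0,0,0,0.76],[1,-0.19,0.94,0,0,0,0],[1,-0.19,0.94,0,0,0,0],[1,-0.19,0.94,0,0,0,0],[1,-0.19,0.94,0,0,0,0],[1,-0.19,0.94,0,0,0,0],[1,-0.19,0.94,0,0,0,0],[1,-0.19,0.94,0,0,0,0],[1,-0.19,0.94,0,0,0,0],[1,-0.19,0.94,0,0,0,0],[1,-0.19,0.94,0,0,0,0],[1,-0.19,0.94,0,0,0,0]])

```text
time: 69.1
eef_pos: [0.5617, -0.0415, 0.2551]
tcp_rot: [1.0, 0.021, 0.0, -0.0]
ft_force: [0.8, -0.3, -2.8]
gripper_width: 0.0241
grip_force: 59.1
```

apply_moves(moves=[[1,-0.19,0.94,0,0,0,0],[1,-0.19,0.94,0,0,0,0],[1,-0.19,0.94,0,0,0,0],[1,-0.19,0.94,0,0,0,0],[1,-0.19,0.94,0,0,0,0],[1,-0.19,0.94,0,0,0,0],[1,0,0,0,0,0,0],[1,0,0,0,0,0,0]])

```text
time: 70.1
eef_pos: [0.5394, -0.1818, 0.255]
tcp_rot: [1.0, 0.021, 0.0, -0.0]
ft_force: [-0.6, 1.0, -2.2]
gripper_width: 0.0241
grip_force: 59.1
```

```bash
python3 - <<'E'
from h import *
p=slot(58);a=-87.6
plan([(*p,.25,a,1),(*p,.128,a,1)])
E
```

```text
now [ 0.5394 -0.1818  0.255 ] yaw -87.6 z [ 0.     0.001 -1.   ] t 70.1 w 0.0241 F [-0.6  1.  -2.2] g 59.1 q7 -1.02
1 x [1, -0.03, -0.07, 0.2, 0, 0, 0]
5 x [1, -0.0, 0.0, 0.98, 0, 0, 0]
```

apply_moves(moves=[[1,-0.03,-0.05,0.8,0,0,0],[1,0,0,0.8,0,0,0],[1,0,0,0.8,0,0,0],[1,0,0,0.8,0,0,0],[1,0,0,0.8,0,0,0],[1,0,0,0.5,0,0,0],[1,0,0,0.3,0,0,0],[1,0,0,0.2,0,0,0],[1,0,0,0,0,0,0]])

```text
time: 71.22
eef_pos: [0.5408, -0.1805, 0.1318]
tcp_rot: [1.0, 0.021, 0.002, -0.0]
ft_force: [0.7, 2.9, 7.5]
gripper_width: 0.0239
grip_force: 60.3
```

apply_moves(moves=[[0.25,0,0,0,0,0,0],[0.05,0,0,0,0,0,0],[0.05,0,0,0,0,0,0],[0.05,0,0,-0.5,0,0,0],[0.05,0,0,-1,0,0,0],[0.05,0,0,-1,0,0,0],[0.05,0,0,-1,0,0,0],[0.05,0,0,-1,0,0,0],[0.05,0.1,-0.9,-0.5,0,0,0],[0.05,0.1,-0.95,0,0,0,0],[0.05,0.1,-0.95,0,0,0,0],[0.05,0.1,-0.95,0,0,0,0]])

```text
time: 72.72
eef_pos: [0.5447, -0.0862, 0.256]
tcp_rot: [1.0, 0.021, 0.0, -0.0]
ft_force: [0.8, -0.3, 0.3]
gripper_width: 0.0405
grip_force: 0.0
```

apply_moves(moves=[[0,0.1,-0.95,0,0,0,0],[0,0.1,-0.95,0,0,0,0],[0,0.1,-0.95,0,0,0,0],[0,0.1,-0.95,0,0,0,0],[0,0,0,0,0,0,0]])

```text
time: 73.35
eef_pos: [0.5509, 0.0105, 0.2556]
tcp_rot: [1.0, 0.022, 0.0, -0.0]
ft_force: [0.3, 0.2, 0.1]
gripper_width: 0.0428
grip_force: 0.0
```

```bash
python3 - <<'E'
from h import *
im=cams.snapshot("top");inslots(im)
for p in pipes(im)[1:]: print(p)
plan([(.5974,.3563,.12,-86.7,0)])
E
```

```text
drawer pipe [54.4 14.1] 87.6 [ 0.5515 -0.3538  0.14  ]
drawer pipe [54.3 14.1] 87.6 [ 0.544  -0.2397  0.14  ]
drawer pipe [54.4 14.1] 87.7 [ 0.5478 -0.2981  0.14  ]
drawer pipe [55.  14.1] 88.8 [ 0.539  -0.1827  0.14  ]
(array([0.5974, 0.3559]), 3.3, 0.131, (154, 229))
(array([ 0.563, -0.379]), 2.5, 0.146, (426, 248))
(array([ 0.5547, -0.2536]), 3.0, 0.146, (379, 250))
(array([ 0.5589, -0.3177]), 2.6, 0.146, (403, 249))
(array([ 0.5493, -0.1909]), 2.1, 0.148, (355, 252))
now [0.5508 0.0089 0.2556] yaw -87.5 z [ 0. -0. -1.] t 73.4 w 0.043 F [-0.6 -0.   0.8] g 0.0 q7 -1.4
1 x [0, 0, 0, 0, 0.0, -0.0, -0.14]
16 x [0, 0.17, -0.86, 0.34, 0, 0, 0]
```

apply_moves(moves=[[0,0,0,0,0,0,-0.14],[0,0.18,-0.92,0.36,0,0,0],[0,0.18,-0.92,0.36,0,0,0],[0,0.18,-0.92,0.36,0,0,0],[0,0.18,-0.92,0.36,0,0,0],[0,0.18,-0.92,0.36,0,0,0],[0,0.18,-0.92,0.36,0,0,0],[0,0.18,-0.92,0.36,0,0,0],[0,0.18,-0.92,0.36,0,0,0],[0,0.18,-0.92,0.36,0,0,0],[0,0.18,-0.92,0.36,0,0,0],[0,0.18,-0.92,0.36,0,0,0]])

```text
time: 74.9
eef_pos: [0.5863, 0.2655, 0.1554]
tcp_rot: [1.0, 0.028, 0.0, -0.0]
ft_force: [0.4, 0.4, -0.5]
gripper_width: 0.0428
grip_force: 0.0
```

apply_moves(moves=[[0,0.18,-0.92,0.36,0,0,0],[0,0.18,-0.92,0.36,0,0,0],[0,0.18,-0.92,0.36,0,0,0],[0,0.18,-0.92,0.36,0,0,0],[0,0,0,0,0,0,0],[0,0,0,0,0,0,0]])

```text
time: 75.65
eef_pos: [0.5993, 0.3562, 0.12]
tcp_rot: [1.0, 0.028, 0.0, 0.0]
ft_force: [-0.4, -0.2, -0.1]
gripper_width: 0.0426
grip_force: 0.0
```

```bash
python3 - <<'E'
from h import *
plan([(.5974,.3563,.12,-86.7,0),(.5974,.3563,.004,-86.7,0)])
E
```

```text
now [0.5993 0.3562 0.12  ] yaw -86.8 z [ 0.    -0.001 -1.   ] t 75.65 w 0.0426 F [-0.4 -0.2 -0.1] g 0.0 q7 -1.8
1 x [0, -0.07, -0.01, 0.0, 0, 0, 0]
5 x [0, -0.0, -0.0, 0.93, 0, 0, 0]
```

apply_moves(moves=[[0,-0.07,0,0,0,0,0],[0,0,0,0.92,0,0,0],[0,0,0,0.92,0,0,0],[0,0,0,0.92,0,0,0],[0,0,0,0.92,0,0,0],[0,0,0,0.92,0,0,0],[0,0,0,0,0,0,0],[1,0,0,0,0,0,0],[1,0,0,0,0,0,0],[1,0,0,0,0,0,0],[1,0,0,0,0,0,0]])

```text
time: 77.03
eef_pos: [0.5978, 0.357, 0.006]
tcp_rot: [1.0, 0.028, 0.001, -0.0]
ft_force: [0.2, 0.0, 5.9]
gripper_width: 0.024
grip_force: 59.3
```

apply_moves(moves=[[1,0,0,-0.5,0,0,0],[1,0,0,-1,0,0,0],[1,0,0,-1,0,0,0],[1,0,0,-1,0,0,0],[1,0,0,-1,0,0,0],[1,0,0,-1,0,0,0],[1,0,0,-1,0,0,0],[1,0,0,-1,0,0,0],[1,0,0,-1,0,0,0],[1,0,0,-1,0,0,0],[1,0,0,-0.5,0,0,0],[1,0,0,0,0,0,0]])

```text
time: 78.53
eef_pos: [0.5974, 0.3567, 0.2559]
tcp_rot: [1.0, 0.028, 0.001, -0.0]
ft_force: [-0.2, -0.5, -1.0]
gripper_width: 0.024
grip_force: 59.0
```

```bash
sed -i 's/return (.541-/return (.543-/' h.py; python3 - <<'E'
from h import *
p=slot(116);a=-87.6
plan([(*p,.25,a,1,1),(*p,.128,a,1)])
E
```

```text
now [0.5974 0.3567 0.2559] yaw -86.8 z [ 0.001  0.001 -1.   ] t 78.53 w 0.024 F [-0.2 -0.5 -1. ] g 59.0 q7 -1.86
1 x [1, 0, 0, 0, -0.01, -0.01, 0.14]
20 x [1, -0.16, 0.95, 0.01, 0, 0, 0]
1 x hold 1
6 x [1, 0.01, 0.01, 0.82, 0, 0, 0]
```

apply_moves(moves=[[1,0,0,0,0,0,0.14],[1,-0.16,0.95,0,0,0,0],[1,-0.16,0.95,0,0,0,0],[1,-0.16,0.95,0,0,0,0],[1,-0.16,0.95,0,0,0,0],[1,-0.16,0.95,0,0,0,0],[1,-0.16,0.95,0,0,0,0],[1,-0.16,0.95,0,0,0,0],[1,-0.16,0.95,0,0,0,0],[1,-0.16,0.95,0,0,0,0],[1,-0.16,0.95,0,0,0,0],[1,-0.16,0.95,0,0,0,0]])

```text
time: 80.03
eef_pos: [0.5639, 0.0922, 0.2551]
tcp_rot: [1.0, 0.021, 0.0, -0.0]
ft_force: [-0.2, 0.3, -0.7]
gripper_width: 0.0238
grip_force: 59.0
```

apply_moves(moves=[[1,-0.16,0.95,0,0,0,0],[1,-0.16,0.95,0,0,0,0],[1,-0.16,0.95,0,0,0,0],[1,-0.16,0.95,0,0,0,0],[1,-0.16,0.95,0,0,0,0],[1,-0.16,0.95,0,0,0,0],[1,-0.16,0.95,0,0,0,0],[1,-0.16,0.95,0,0,0,0],[1,-0.16,0.95,0,0,0,0],[1,0,0,0,0,0,0],[1,0,0,0,0,0,0]])

```text
time: 81.4
eef_pos: [0.537, -0.1209, 0.255]
tcp_rot: [1.0, 0.021, -0.0, -0.0]
ft_force: [0.7, 0.6, -1.0]
gripper_width: 0.0237
grip_force: 59.0
```

```bash
python3 - <<'E'
from h import *
p=slot(116);a=-87.6
plan([(*p,.25,a,1),(*p,.128,a,1)])
E
```

```text
now [ 0.537  -0.1209  0.255 ] yaw -87.6 z [-0.     0.001 -1.   ] t 81.4 w 0.0237 F [ 0.7  0.6 -1. ] g 59.0 q7 -1.14
1 x [1, 0.04, 0.05, 0.2, 0, 0, 0]
5 x [1, 0.0, 0.0, 0.98, 0, 0, 0]
```

apply_moves(moves=[[1,0.04,0.1,0.8,0,0,0],[1,0,0,0.8,0,0,0],[1,0,0,0.8,0,0,0],[1,0,0,0.8,0,0,0],[1,0,0,0.8,0,0,0],[1,0,0,0.5,0,0,0],[1,0,0,0.3,0,0,0],[1,0,0,0.2,0,0,0],[1,0,0,0,0,0,0]])

```text
time: 82.52
eef_pos: [0.5404, -0.1233, 0.1317]
tcp_rot: [1.0, 0.021, 0.002, -0.0]
ft_force: [1.4, 2.7, 8.0]
gripper_width: 0.024
grip_force: 60.2
```

apply_moves(moves=[[0.25,0,0,0,0,0,0],[0.05,0,0,0,0,0,0],[0.05,0,0,0,0,0,0],[0.05,0,0,-0.5,0,0,0],[0.05,0,0,-1,0,0,0],[0.05,0,0,-1,0,0,0],[0.05,0,0,-1,0,0,0],[0.05,0,0,-1,0,0,0],[0.05,-0.9,-0.4,-1,0,0,0],[0.05,-0.9,-0.4,-0.5,0,0,0],[0.05,-0.9,-0.4,0,0,0,0],[0.05,-0.9,-0.4,0,0,0,0]])

```text
time: 84.02
eef_pos: [0.4459, -0.0876, 0.2809]
tcp_rot: [1.0, 0.021, 0.0, -0.0]
ft_force: [0.2, 0.1, 0.3]
gripper_width: 0.0406
grip_force: 0.0
```

apply_moves(moves=[[0.3,-0.9,-0.4,0,0,0,0],[0.3,-0.9,-0.4,0,0,0,0],[0.3,-0.9,-0.4,0,0,0,0],[0.3,0,0,0,0,0,0]])

```text
time: 84.52
eef_pos: [0.3768, -0.0602, 0.2806]
tcp_rot: [1.0, 0.021, 0.0, -0.001]
ft_force: [0.2, -0.9, 0.8]
gripper_width: 0.0303
grip_force: 0.0
```

```bash
python3 - <<'E'
from h import *
im=cams.snapshot("top");inslots(im);sc=cams.snapshot("scene")
cv2.imwrite("pics/c10.png",np.hstack([cv2.resize(sc[140:270,200:350],None,fx=2.8,fy=4,interpolation=cv2.INTER_CUBIC),cv2.resize(im[180:310,305:445],None,fx=2.7,fy=4,interpolation=cv2.INTER_CUBIC)])[:,:800,::-1])
plan([])
E
```

```text
drawer pipe [54.3 14. ] 87.7 [ 0.5501 -0.298   0.14  ]
drawer pipe [54.2 14. ] 88.8 [ 0.554  -0.3526  0.14  ]
drawer pipe [54.3 14.1] 87.6 [ 0.5464 -0.2397  0.14  ]
drawer pipe [54. 14.] 90.0 [ 0.539  -0.1255  0.14  ]
drawer pipe [54.3 14.1] 87.6 [ 0.5403 -0.1815  0.14  ]
now [ 0.3784 -0.0605  0.2807] yaw -87.6 z [ 0.002  0.001 -1.   ] t 84.62 w 0.0299 F [ 0.1  0.4 -0.8] g 0.0 q7 -1.56
```

View pics/c10.png

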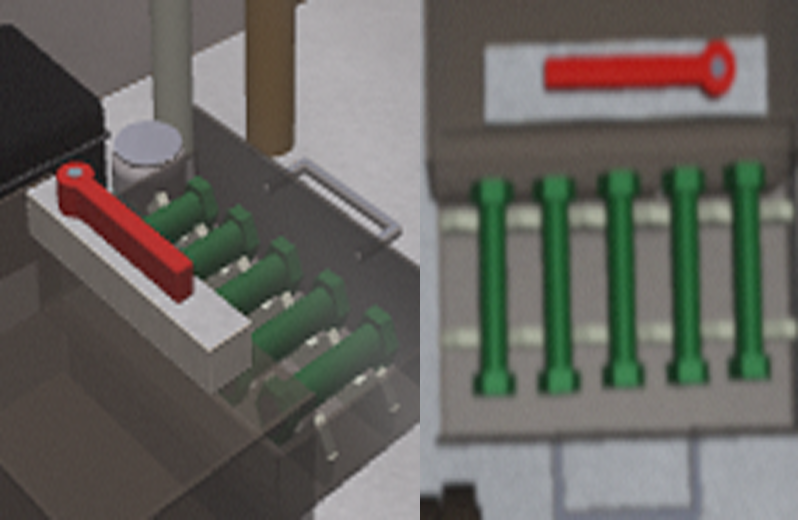

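```bash
python3 - <<'E'
from h import *
print(px2w("top",(382.2,306.3),.165))
plan([(.403,-.240,.235,2.4,.2,1),(.403,-.240,.147,2.4,.2,1)])
E
```

```text
[ 0.40910687 -0.24599752  0.165     ]
now [ 0.3784 -0.0605  0.2807] yaw -87.6 z [ 0.002  0.001 -1.   ] t 84.62 w 0.0299 F [ 0.1  0.4 -0.8] g 0.0 q7 -1.56
16 x [0.2, 0, 0, 0, 0.0, -0.0, -0.98]
8 x [0.2, -0.9, 0.09, 0.23, 0, 0, 0]
1 x hold 0.2
4 x [0.2, -0.0, -0.01, 0.88, 0, 0, 0]
1 x hold 0.2
```

apply_moves(moves=[[0.2,0,0,0,0,0,-0.98],[0.2,0,0,0,0,0,-0.98],[0.2,0,0,0,0,0,-0.98],[0.2,0,0,0,0,0,-0.98],[0.2,0,0,0,0,0,-0.98],[0.2,0,0,0,0,0,-0.98],[0.2,0,0,0,0,0,-0.98],[0.2,0,0,0,0,0,-0.98],[0.2,0,0,0,0,0,-0.98],[0.2,0,0,0,0,0,-0.98],[0.2,0,0,0,0,0,-0.98],[0.2,0,0,0,0,0,-0.98]])

```text
time: 86.12
eef_pos: [0.3787, -0.0609, 0.2803]
tcp_rot: [0.82, 0.573, -0.0, 0.0]
ft_force: [-0.9, 1.2, 0.4]
gripper_width: 0.034
grip_force: 0.0
```

apply_moves(moves=[[0.2,0,0,0,0,0,-0.98],[0.2,0,0,0,0,0,-0.98],[0.2,0,0,0,0,0,-0.98],[0.2,0,0,0,0,0,-0.98],[0.2,-0.9,0.1,0.23,0,0,0],[0.2,-0.9,0.1,0.23,0,0,0],[0.2,-0.9,0.1,0.23,0,0,0],[0.2,-0.9,0.1,0.23,0,0,0],[0.2,-0.9,0.1,0.23,0,0,0],[0.2,-0.9,0.1,0.23,0,0,0],[0.2,-0.9,0.1,0.23,0,0,0],[0.2,-0.9,0.1,0.23,0,0,0]])

```text
time: 87.62
eef_pos: [0.4056, -0.2411, 0.234]
tcp_rot: [0.693, 0.721, -0.001, 0.001]
ft_force: [0.2, -0.3, -0.3]
gripper_width: 0.0339
grip_force: 0.0
```

apply_moves(moves=[[0.2,0,0,0,0,0,0],[0.2,0,0,0,0,0,0]])

```text
time: 87.88
eef_pos: [0.4049, -0.2394, 0.2341]
tcp_rot: [0.693, 0.721, -0.0, -0.0]
ft_force: [1.0, 0.4, 0.2]
gripper_width: 0.0341
grip_force: 0.0
```

```bash
python3 - <<'E'
from h import *
im=cams.snapshot("top");inslots(im)
plan([(.404,-.240,.235,2.4,.2),(.404,-.240,.147,2.4,.2,1)])
E
```

```text
drawer pipe [55.1 14. ] 88.8 [ 0.5492 -0.2969  0.14  ]
drawer pipe [54.4 14.1] 87.7 [ 0.554  -0.3537  0.14  ]
drawer pipe [54.4 14.1] 87.7 [ 0.5464 -0.2398  0.14  ]
drawer pipe [54.2 14.1] 88.8 [ 0.5389 -0.1243  0.14  ]
drawer pipe [54.3 14.1] 87.7 [ 0.5403 -0.1815  0.14  ]
now [ 0.4051 -0.239   0.2342] yaw 2.3 z [-0. -0. -1.] t 87.92 w 0.0342 F [-0.1  0.1  0.6] g 0.0 q7 0.78
1 x [0.2, -0.04, -0.04, -0.03, 0, 0, 0]
4 x [0.2, -0.0, -0.0, 0.88, 0, 0, 0]
1 x hold 0.2
```

apply_moves(moves=[[0.2,0,0,0.87,0,0,0],[0.2,0,0,0.87,0,0,0],[0.2,0,0,0.87,0,0,0],[0.2,0,0,0.87,0,0,0],[0.4,0,0,0,0,0,0],[0.7,0,0,0,0,0,0],[1,0,0,0,0,0,0],[1,0,0,0,0,0,0],[1,0,0,0,0,0,0]], newtons=60)

```text
time: 89.05
eef_pos: [0.4055, -0.2392, 0.1479]
tcp_rot: [0.693, 0.721, 0.001, 0.0]
ft_force: [-1.3, 2.8, 8.1]
gripper_width: 0.0077
grip_force: 58.9
```

apply_moves(moves=[[1,0,0.15,0,0,0,0],[1,0,0.3,0,0,0,0],[1,0,0.4,0,0,0,0],[1,0,0.4,0,0,0,0],[1,0,0.4,0,0,0,0],[1,0,0.4,0,0,0,0],[1,0,0.4,0,0,0,0],[1,0,0.4,0,0,0,0],[1,0,0.4,0,0,0,0],[1,0,0.4,0,0,0,0],[1,0,0.4,0,0,0,0],[1,0,0.2,0,0,0,0]])

```text
time: 90.55
eef_pos: [0.5122, -0.2344, 0.148]
tcp_rot: [0.693, 0.721, 0.001, 0.0]
ft_force: [-3.0, 4.3, 7.0]
gripper_width: 0.0076
grip_force: 59.1
```

```bash
python3 - <<'E'
from h import *
plan([(.5625,-.2337,.147,2.4,1)],step=.01)
E
```

```text
now [ 0.5122 -0.2344  0.148 ] yaw 2.3 z [ 0.001  0.001 -1.   ] t 90.55 w 0.0076 F [-3.   4.3  7. ] g 59.1 q7 0.87
6 x [1, -0.01, 0.33, 0.01, 0, 0, 0]
```

apply_moves(moves=[[1,0,0.35,0,0,0,0],[1,0,0.35,0,0,0,0],[1,0,0.35,0,0,0,0],[1,0,0.35,0,0,0,0],[1,0,0.3,0,0,0,0],[1,0,0.2,0,0,0,0],[1,0,0.1,0,0,0,0],[1,0,0.05,0,0,0,0],[1,0,0,0,0,0,0]])

```text
time: 91.68
eef_pos: [0.5632, -0.2321, 0.148]
tcp_rot: [0.693, 0.721, 0.001, 0.0]
ft_force: [-0.3, 3.3, 5.5]
gripper_width: 0.0078
grip_force: 58.8
```

apply_moves(moves=[[1,0,0.06,0,0,0,0],[1,0,0.06,0,0,0,0],[1,0,0,0,0,0,0]])

```text
time: 92.05
eef_pos: [0.5637, -0.2321, 0.148]
tcp_rot: [0.693, 0.721, 0.0, -0.002]
ft_force: [-10.0, 6.5, 11.7]
gripper_width: 0.008
grip_force: 59.7
```

apply_moves(moves=[[1,0,0.06,0,0,0,0],[1,0,0,0,0,0,0]])

```text
time: 92.3
eef_pos: [0.5637, -0.2321, 0.1479]
tcp_rot: [0.693, 0.721, -0.0, -0.003]
ft_force: [-15.5, 7.2, 17.5]
gripper_width: 0.0078
grip_force: 60.3
```

apply_moves(moves=[[0.6,0,0,0,0,0,0],[0.3,0,0,0,0,0,0],[0.3,0,0,0,0,0,0],[0.3,0,0,-0.5,0,0,0],[0.3,0,0,-1,0,0,0],[0.3,0,0,-1,0,0,0],[0.3,0,0,-1,0,0,0],[0.3,0,-0.5,-1,0,0,0],[0.3,0.5,-0.8,-0.5,0,0,0],[0.3,0.8,-0.6,0,0,0,0],[0.3,0.8,-0.6,0,0,0,0],[0.3,0.8,-0.6,0,0,0,0]])

```text
time: 93.8
eef_pos: [0.486, -0.1635, 0.2728]
tcp_rot: [0.693, 0.721, 0.0, 0.0]
ft_force: [0.1, 0.2, 0.1]
gripper_width: 0.0302
grip_force: 0.0
```

apply_moves(moves=[[0.3,0.8,-0.6,0,0,0,0],[0.3,0.8,-0.6,0,0,0,0],[0.3,1,0,0,0,0,0],[0.3,1,0,0,0,0,0],[0.3,1,0,0,0,0,0],[0.3,0,0,0,0,0,0]])

```text
time: 94.55
eef_pos: [0.4522, -0.0484, 0.2726]
tcp_rot: [0.692, 0.722, 0.001, -0.0]
ft_force: [-0.4, -0.4, -1.3]
gripper_width: 0.0301
grip_force: 0.0
```

```bash
python3 - <<'E'
from h import *
im=cams.snapshot("top");sc=cams.snapshot("scene")
cv2.imwrite("pics/c11.png",np.hstack([cv2.resize(sc[130:300,130:340],None,fx=1.9,fy=3.4,interpolation=cv2.INTER_CUBIC),cv2.resize(im[120:290,220:450],None,fx=1.73,fy=3.4,interpolation=cv2.INTER_CUBIC)])[:,:800,::-1])
plan([])
E
```

```text
now [ 0.4522 -0.0505  0.2726] yaw 2.2 z [ 0.001  0.    -1.   ] t 94.65 w 0.0303 F [-0.2  0.7  0.3] g 0.0 q7 0.23
```

View pics/c11.png

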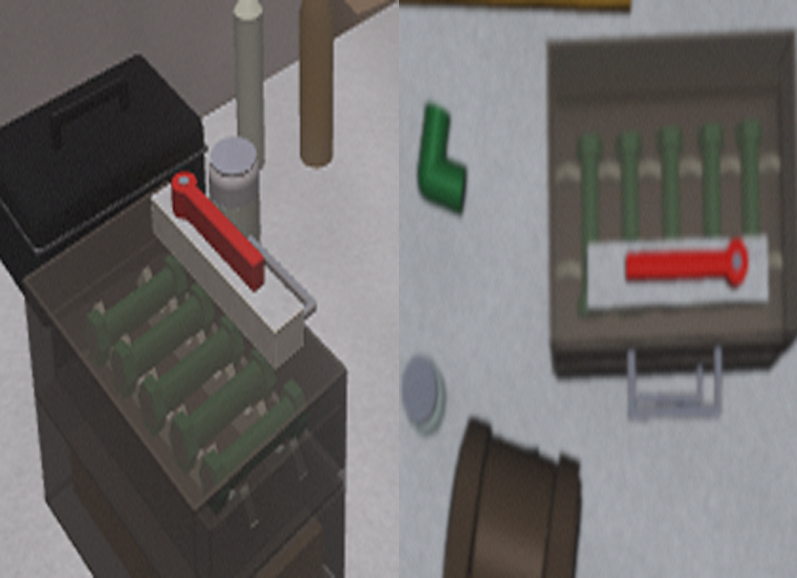

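The pictures show the drawer shut, with the handle against the front at about (675,400). All five pipes sit in their notches, and the lever lies flat lengthwise on the batten at about (685,265).

```bash
python3 -c "
from bench import r
print(r.job_done())"
```

```text
the job is handed in; nothing more can be done
None
```

The job is handed in: the drawer was pulled to its end stop, the lever laid lengthwise on the batten, all five pipes seated one to a notch, and the drawer shut fully at about 95 s.

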